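Unload the coupon holder and file the coupons in the drawer

TASK

The measured coupons are finished with: swing the holder's hinged clamp bar up and right back until it stays open by itself, then slide every coupon out from beneath it and lay it flat in the drawer, which stands part-way open (pull it farther out as you need). Lay the white reference disc and the small steel step block from the bench flat in the drawer with them. Finish with the clamp bar swung back down on the empty holder and the drawer pushed fully shut, and leave the other things on the bench where they are.

Things in the scene. Friction and masses are not known exactly. Their poses are not given: they have to be found in the camera images.
- holder: Fixed coupon holder: dark steel base 110 x 244 x 20 mm. Origin on the bench, 38 mm behind its front edge, midway along it; x points to its back (coupons slide out along -x), y along the clamp bar, z up. Four open channels along x at y = -78, -26, 26, 78 mm, 30 mm wide, floor at z = 20 mm, between lands 3 mm high, end at a back stop at x = 38 mm.
- bridge (a point): Middle of the underside of the fixed aluminium bridge across the back of the holder, 34 mm behind the holder's origin and 30.5 mm above the bench; axes as the holder's. It is 36 mm deep and 12 mm thick (hinge lugs 14 mm higher) and covers the coupons' back ends: a coupon must slide at least 25 mm forward before it can rise.
- clamp_bar (a joint): Angle of the steel clamp bar about its hinge: 0 = closed, rubber strip on the coupons (-0.03 on the empty holder), 1.75 rad = fully open, just past upright. It turns up and back about the holder's y axis. Plain hinge, bar 350 g: it falls shut if let go before upright and stays open by itself beyond about 1.65 rad.
- bar_hinge (a point): On the hinge axis of the clamp bar (30 mm behind the holder's origin, 50 mm above the bench), midway along it; axes as the holder's. The bar's crosspiece (22 x 218 x 16 mm) is 50 mm from the axis, so closed its front face is 61 mm ahead of the axis.
- bar_grip (a point): Middle of the clamp bar's black grip rod, 10 mm diameter, 82 mm clear length along the holder's y between two stays; 108 mm from the hinge axis, 48 mm above the bench when closed. Between rod and crosspiece is an open window 42 mm deep. Axes turn with the bar.
- coupon1: Plain aluminium coupon 120 x 25 x 6 mm, about 50 g, a small round mark at its front end; origin at the centre of its underside, x along it to the back end, z up. Starts in a channel, its centre 25 mm ahead of the holder's origin, its front 47 mm jutting out freely beyond the base, underside 20 mm above the bench. May be absent (2 to 4 are present).
- coupon2: Plain aluminium coupon 120 x 25 x 6 mm, about 50 g, a small round mark at its front end; origin at the centre of its underside, x along it to the back end, z up. Starts in a channel, its centre 25 mm ahead of the holder's origin, its front 47 mm jutting out freely beyond the base, underside 20 mm above the bench. May be absent (2 to 4 are present).
- coupon3: Plain aluminium coupon 120 x 25 x 6 mm, about 50 g, a small round mark at its front end; origin at the centre of its underside, x along it to the back end, z up. Starts in a channel, its centre 25 mm ahead of the holder's origin, its front 47 mm jutting out freely beyond the base, underside 20 mm above the bench. May be absent (2 to 4 are present).
- coupon4: Plain aluminium coupon 120 x 25 x 6 mm, about 50 g, a small round mark at its front end; origin at the centre of its underside, x along it to the back end, z up. Starts in a channel, its centre 25 mm ahead of the holder's origin, its front 47 mm jutting out freely beyond the base, underside 20 mm above the bench. May be absent (2 to 4 are present).
- disc: White ceramic reference disc, 32 mm diameter, 10 mm thick, about 30 g, lying on the bench between holder and cabinet; origin at the centre of its underside, z up.
- step_block: Small steel step block 40 x 20 mm, about 60 g, lying on the bench between holder and cabinet; two equal steps along its x axis, 8 mm high at -x and 14 mm at +x; origin at the centre of its underside, z up.
- cabinet: Fixed grey one-drawer bench cabinet, 215 deep x 262 wide x 78 mm high. Origin on the bench under the middle of its front opening; x axis to its back; the drawer comes out along -x.
- drawer (a joint): How far the drawer is out of the cabinet, in m: 0 = shut, up to 0.192. Starts 60 to 160 mm out. Slides with about 1 N of friction and stays where it is left.
- drawer_floor (a point): Middle of the top of the drawer's floor, 14 mm above the bench; axes as the cabinet's. Inside, the drawer reaches from x = -96 to 96 mm and y = -117 to 117 mm of this point; its walls rise 40 mm above the floor, the front panel 57 mm.
- drawer_front (a point): Middle of the outer face of the drawer's white front panel (12 x 256 mm, 7 to 71 mm above the bench), 45 mm above the bench; it lies 12 mm ahead of the cabinet's front when shut. A lip pull 90 mm wide juts 14 mm forward from the panel, 61 to 67 mm above the bench.
- bottle_a: Bystander: small white wash bottle, 60 mm diameter, about 170 mm high with its spout; origin under its centre.
- bottle_b: Bystander: white wash bottle, 72 mm diameter, about 195 mm high with its spout; origin under its centre.
- loupe: Bystander: black eye loupe standing behind the gap between holder and cabinet, 36 mm diameter, 36 mm high; origin under its centre.
Things that resemble listed ones, but are neither listed nor needed, are in the scene too. Of the things that look like the disc, take the one that is farthest to the robot's right at the start. What is shaped like the coupon2 but orange is not meant.

How it is judged:
By the outcome, as a careful person would: the job done as asked, in the order asked, and still so for the second after the job is handed in, with the robot touching nothing.
Of coupon1, coupon2, coupon3, coupon4 only 2 to 4 are there at a start; the rules pass over those that are not, and their reading is None.
At some moment in a run one of disc, step_block may be knocked a few centimetres aside while the robot is not near it.
Once in a run the grip may slacken for a moment while it holds something.
It also fails if it takes over 210 s, if anything falls off the work surface, if the arm or the gripper's body presses on something with over 40 N, if the wrist force passes 120 N, or if a joint passes its speed limit or range.

ROBOT

A 6-joint arm with a two-finger parallel gripper is mounted at the origin on the work surface. World frame = base frame: x ahead of the robot, y to its left, z up, the work surface at z = 0. Lengths are in mm, angles in rad, forces in N, time in s.
With the tool pointing down it reaches from about 400 to 925 mm from the base axis. Payload 12.5 kg.
Tool frame: the origin (TCP) lies midway between the tips of the shut fingers; the grasp point (between the pads) lies 19 mm behind it; z points along the fingers, y is the line along which they close (so a half turn about z gives the same grasp; the last joint's range is limited). The gripper opens to 95 mm and grips with 3 to 60 N. Pads are 20 mm wide; open, the fingers measure 119 mm over their backs; the gripper's body (75 mm by 180 mm) begins 59 mm behind the grasp point.
Start: joints at [-1.355, 0.491, 1.559, -0, 1.092, -0.106], TCP at [197.695, -592.928, 214.661] pointing down, gripper open.
Joint ranges: [-3.1, 3.1], [-0.84, 2.19], [0.05, 2.79], [-1.13, 4.28], [0.06, 2.93], [-2.69, 2.69]. Speed limits (rad/s): [2.22, 2.22, 2.79, 3.14, 3.14, 3.14].

INTERFACE

Orientations are given as [roll, pitch, yaw] about the fixed x, y, z axes, in that order (R = Rz(yaw) Ry(pitch) Rx(roll)).
In Python, from cell import state, read_camera, camera_info, env gives the robot as it stands.
- The arm moves only by the tool move_arm, never from a script. Its argument "commands" is a list of rows, each a list of 3 entries, a list of its own where there are three numbers: the shift along the world's x, y, z in cm, then the turn, a rotation vector about the world's x, y, z in degrees, then the opening, from 0 (shut) to 1 (fully open). A call has 1 to 10 rows; each row shifts and turns the commanded pose from where the row before left it; what a row does not reach is not made up. A row lasts 1/10 s, in which the tool goes at most 50 mm and 8.59 degrees, less where a joint would pass 70% of its speed; a pose out of reach is approached as far as the arm can. A call with a gripper value outside its range is refused whole. The fingers move at their own pace and stop on an object; the grip force is fixed at half the most. Time passes only in rows, so rows that do not move let the fingers close. It gives the time, the measured TCP pose, the force, the opening and the grip force at its end, in the units of the state.
- state(): the state, without advancing time (a new reading comes with each control period).
- read_camera(name): name is "scene" or "top" or "wrist"; returns the picture (400x640x3 uint8, blue, green, red); there is no depth.
- camera_info(name): a dict with "K" (3x3 intrinsics, pixels), "k1" (the pictures are not rectified: a ray, as slopes to the right and down, at radius r is drawn at 1 + k1 r^2 times it, then the intrinsics apply), "cam_to_world" (4x4, takes a point from camera to world coordinates). Camera axes: x right, y down, z forward; pixel columns grow to the right and rows downward; lengths in mm; the calibration is good to about 2 mm. A picture is of the moment at which its call begins: read the wrist's pose just before it. camera_info takes no time and is no camera call; for the wrist camera it gives the pose at the moment of the call.
- env.job_done(): hands the job in; it is judged then, once.
The state is a dict: "t": time; "joints": joint angles; "qvel": joint speeds; "tau": joint torques, N m; "eef_pos": TCP position; "tcp_rot": TCP orientation; "ft_force": force on the tool from outside, world axes, zero at the start; "moment": the same for the moment, N m; "opening": opening from 0.0 (shut) to 1.0 (fully open); "grip_force": force on a finger pad.
Only numpy, scipy, OpenCV 4.12 (cv2) and the standard library are available. Lean on these libraries where they do the work, as an engineer would, in place of code of your own. Each camera call takes 0.05 s, during which the arm holds its last target. There are 200 camera calls.

## Working session

There is one attempt and no reset: what is moved stays moved. The work goes in short steps, Python scripts to look and compute and a tool call to move; the robot and the scene stay as the last step left them, time stands still between calls to the robot, and variables do not carry over. Pictures are saved under pics/ and viewed, at most 14 in all, crops included, and the job is handed in when it is done.

Besides the shell and the picture viewer there is one more tool, called by a JSON object that holds its "name" and its "arguments". move_arm: Moves the arm, as the interface text tells. Its arguments: {"type":"object","properties":{"commands":{"type":"array"}},"required":["commands"]}

```bash
mkdir -p pics; ls; cat > h.py <<'E'
import numpy as np, cv2
from cell import state, read_camera, camera_info, env
def snap(name,fn=None):
    ci=camera_info(name); im=np.array(read_camera(name))
    if fn: cv2.imwrite('pics/'+fn,im)
    return im,ci
def ray(ci,u,v):
    K=np.array(ci['K']);T=np.array(ci['cam_to_world'])
    d=np.array([(u-K[0,2])/K[0,0],(v-K[1,2])/K[1,1]]);s=d.copy()
    for _ in range(20): s=d/(1+ci['k1']*(s@s))
    r=T[:3,:3]@np.array([s[0],s[1],1]);return T[:3,3],r/np.linalg.norm(r)
def plane(ci,u,v,z):
    o,r=ray(ci,u,v);return (o+r*(z-o[2])/r[2])[:2]
def proj(ci,p):
    K=np.array(ci['K']);T=np.array(ci['cam_to_world'])
    c=T[:3,:3].T@(np.array(p)-T[:3,3]);s=c[:2]/c[2];s=s*(1+ci['k1']*(s@s))
    return np.array([K[0,0]*s[0]+K[0,2],K[1,1]*s[1]+K[1,2]])
E
python3 - <<'E'
from h import *
a,ca=snap('top','top0.png');b,cb=snap('scene','scene0.png')
print(state()); 
for c in(ca,cb):print(c['K'],c['k1'],np.round(c['cam_to_world'],2))
E
```

```text
pics
{'t': 0.1, 'joints': array([-1.35460910e+00,  4.91492707e-01,  1.55940201e+00, -5.82024471e-06,
        1.09169305e+00, -1.05631459e-01]), 'qvel': array([ 0.00186967, -0.00119657, -0.00144446, -0.00048152, -0.00028874,
        0.00186062]), 'tau': array([ 1.50762215e-03, -6.13622475e+01, -2.58605200e+01,  6.93516014e-02,
        4.70707007e-02, -4.62690332e-05]), 'eef_pos': array([ 197.63688638, -592.69710061,  214.11961693]), 'tcp_rot': array([-3.14060254e+00, -9.97866555e-05,  3.21821327e-01]), 'ft_force': array([-0.90786832,  0.46190141,  0.20336499]), 'moment': array([ 0.00775716, -0.00319561, -0.01220093]), 'grip_force': 0.0, 'opening': 1.0011294084220381}
[[420.4508164    0.         320.50243201]
 [  0.         420.4508164  205.28822507]
 [  0.           0.           1.        ]] -0.10019381446198637 [[ 0.00000e+00 -9.90000e-01  1.20000e-01  4.71650e+02]
 [-1.00000e+00 -0.00000e+00 -1.00000e-02 -1.06270e+02]
 [ 1.00000e-02 -1.20000e-01 -9.90000e-01  1.19858e+03]
 [ 0.00000e+00  0.00000e+00  0.00000e+00  1.00000e+00]]
[[362.7857995    0.         319.88801524]
 [  0.         362.7857995  199.345235  ]
 [  0.           0.           1.        ]] -0.004469853776607258 [[-8.1000e-01  4.7000e-01 -3.4000e-01  8.8337e+02]
 [ 5.8000e-01  6.5000e-01 -4.8000e-01  2.9422e+02]
 [-1.0000e-02 -5.9000e-01 -8.1000e-01  7.4467e+02]
 [ 0.0000e+00  0.0000e+00  0.0000e+00  1.0000e+00]]
```

View pics/top0.png

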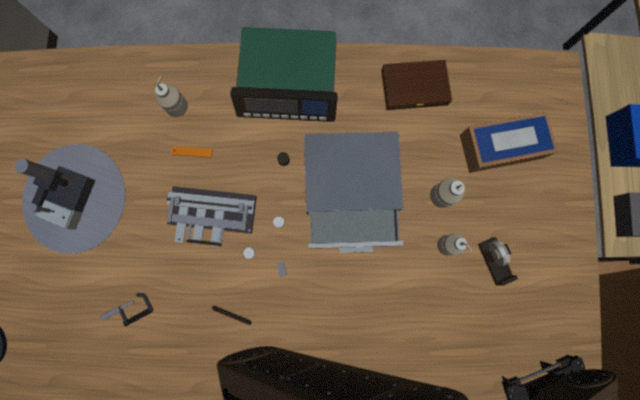

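View pics/scene0.png

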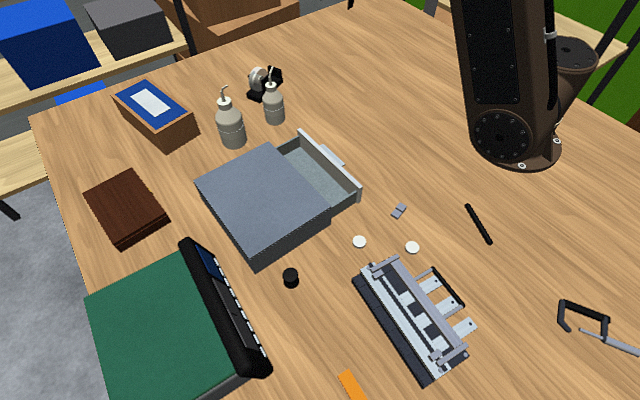

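The top view shows the holder at about (211,215), with coupons jutting out at roughly (181,232) and (198,235), and the cabinet at (353,190). There are two disc candidates, at (278,222) and (249,253). The first is farther to the robot's right (image right = -y), so it fits. The step block is at (282,269) and the orange strip at (192,152) is the decoy coupon. I'll confirm these in an enlarged crop.

```bash
python3 - <<'E'
from h import *
a=cv2.imread('pics/top0.png');ca=camera_info('top')
c=a[175:285,155:305];cv2.imwrite('pics/crop0.png',cv2.resize(c,None,fx=5,fy=5,interpolation=cv2.INTER_CUBIC)[:600,:800])
for n,u,v,z in [('discR',278,222,10),('discL',249,253,10),('block',282,269,8),('cabfrontL',307,211,78),('cabfrontR',402,207,78),('cabBL',305,135,78),('cabBR',398,132,78),('dfL',310,247,71),('dfR',402,243,71),('hold',211,215,40),('loupe',283,158,20),('pen',231,314,5)]:
  print(n,plane(ca,u,v,z).round(1))
E
```

```text
discR [568.7   2.2]
discL [480.9  83. ]
block [436.5 -10.3]
cabfrontL [592.8 -81.4]
cabfrontR [ 604.1 -337.5]
cabBL [802.8 -74.8]
cabBR [ 813.1 -331.8]
dfL [496.9 -89.6]
dfR [ 507.4 -336.9]
hold [585.1 186.5]
loupe [751.7 -10.5]
pen [310.3 131.9]
```

View pics/crop0.png

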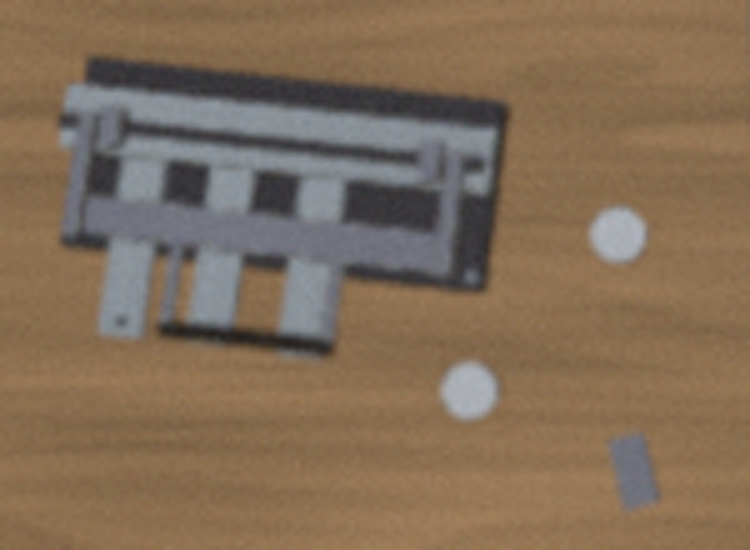

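{"name": "move_arm", "arguments": {"commands": [[[3, 0, 3], [0, 0, 0], 1], [[4, 1, 3], [0, 0, 0], 1], [[4, 2, 2], [0, 0, 0], 1], [[4, 3, 0], [0, 0, 0], 1], [[3, 4, 0], [0, 0, 8], 1], [[2, 4.5, 0], [0, 0, 8], 1], [[2, 4.5, 0], [0, 0, 8], 1], [[1, 4.8, 0], [0, 0, 8], 1], [[1, 4.8, 0], [0, 0, 8], 1], [[0, 4.8, 0], [0, 0, 8], 1]]}}

```text
t: 1.1
eef_pos: [437.3, -257.1, 293.7]
tcp_rot: [-3.141, -0.0, 1.166]
ft_force: [0.6, 0.2, -0.1]
opening: 0.999
grip_force: 0.0
```

{"name": "move_arm", "arguments": {"commands": [[[0, 4.8, 0], [0, 0, 8], 1], [[0, 4.8, 0], [0, 0, 8], 1], [[0, 4.8, 0], [0, 0, 2], 1], [[0, 4.8, 0], [0, 0, 0], 1], [[0, 4.8, 0], [0, 0, 0], 1], [[0, 4.8, 0], [0, 0, 0], 1], [[0, 4.8, 0], [0, 0, 0], 1], [[0, 4.8, 0], [0, 0, 0], 1], [[0, 4.8, 0], [0, 0, 0], 1], [[0, 0, 0], [0, 0, 0], 1]]}}

```text
t: 2.1
eef_pos: [436.2, 177.2, 293.8]
tcp_rot: [-3.141, -0.001, 1.479]
ft_force: [-0.2, 0.0, 0.6]
opening: 0.999
grip_force: 0.0
```

```bash
python3 - <<'E'
from h import *
a=camera_info('top')
P=[plane(a,155+x/5,175+y/5,20) for x,y in [(65,240),(485,288),(90,62),(507,105)]]
print(np.round(P,1), np.mean(P,0))
for p,q in((1,0),(3,2)):
  d=P[q]-P[p];print(np.degrees(np.arctan2(-d[0],d[1])),np.linalg.norm(d))
w,cw=snap('wrist','w0.png');s=state();print(s['t'],s['eef_pos'],s['tcp_rot'],np.round(cw['cam_to_world'],2))
E
```

```text
[[563.9 314.7]
 [537.8  74. ]
 [666.2 304.6]
 [641.5  63.6]] [602.35507464 189.21684484]
-6.184542351052362 242.02460509204684
-5.8344006581208 242.27710792707367
2.15 [436.3284487  175.11345614 293.69363309] [-3.14094164e+00  1.86054289e-04  1.47831616e+00] [[ 1.0000e+00 -9.0000e-02 -3.0000e-02  4.4283e+02]
 [-9.0000e-02 -9.5000e-01 -2.9000e-01  2.6067e+02]
 [-0.0000e+00  2.9000e-01 -9.6000e-01  4.6419e+02]
 [ 0.0000e+00  0.0000e+00  0.0000e+00  1.0000e+00]]
```

View pics/w0.png

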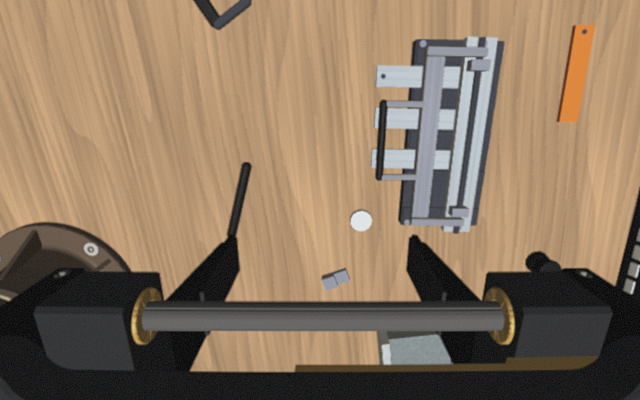

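```bash
python3 - <<'E'
from h import *
c=camera_info('wrist')
for n,u,v,z in [('rodT',382.5,103,48),('rodB',379,177,48),('frontL',415,40,20),('frontR',401,223,20),('c1front',377,76,26),('mark',383,76,26),('disc',361,221,10)]: print(n,plane(c,u,v,z).round(1))
E
```

```text
rodT [513.9 245.7]
rodB [505.6 154.9]
frontL [561.6 315.6]
frontR [538.2  77.7]
c1front [512.3 277.9]
mark [519.7 277.2]
disc [482.3  82.2]
```

{"name": "move_arm", "arguments": {"commands": [[[3.6, 1.2, -4.5], [0, 0, 0], 0.4], [[3.6, 1.3, -4.5], [0, 0, 0], 0.4], [[0, 0, -4.8], [0, 0, 0], 0.4], [[0, 0, -4.8], [0, 0, 0], 0.4], [[0, 0, -3], [0, 0, 0], 0.4], [[0, 0, 0], [0, 0, 0], 0.4], [[0, 0, 0], [0, 0, 0], 0.4]]}}

```text
t: 2.85
eef_pos: [498.4, 193.3, 92.3]
tcp_rot: [-3.141, 0.0, 1.473]
ft_force: [0.7, 1.0, 0.3]
opening: 0.471
grip_force: 0.0
```

```bash
python3 - <<'E'
from h import *
w,cw=snap('wrist','w1.png');s=state();print(s['eef_pos'],s['tcp_rot'])
p=s['eef_pos'];print(proj(cw,[509,200,48]),proj(cw,p))
E
```

```text
[498.86137361 193.58284184  93.24147725] [ 3.13989580e+00 -4.96752001e-04  1.47288124e+00]
[338.83045637 213.78624803] [325.51004255 253.204193  ]
```

View pics/w1.png

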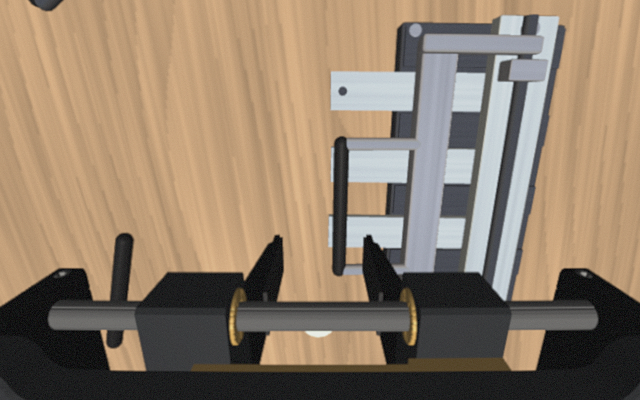

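```bash
python3 - <<'E'
from h import *
c=camera_info('wrist')
for u,v,z in [(341.5,144,48),(339.5,269,48),(331,91,26),(329,232,26)]: print(plane(c,u,v,z).round(1))
E
```

```text
[515.3 247.4]
[506.4 157.7]
[512.2 280.8]
[501.2 178.1]
```

{"name": "move_arm", "arguments": {"commands": [[[1.2, 0.8, 0], [0, 0, 0], 0.4], [[0, 0, -3], [0, 0, 0], 0.4], [[0, 0, -2.6], [0, 0, 0], 0.4], [[0, 0, 0], [0, 0, 0], 0.4], [[0, 0, 0], [0, 0, 0], 0.4]]}}

```text
t: 3.4
eef_pos: [510.7, 202.1, 37.5]
tcp_rot: [3.14, -0.001, 1.474]
ft_force: [0.0, 0.3, -1.0]
opening: 0.401
grip_force: 0.0
```

```bash
python3 - <<'E'
from h import *
s=state();print(s['eef_pos'],s['ft_force'])
w,cw=snap('wrist','w2.png')
c=w[150:300,220:470];cv2.imwrite('pics/w2c.png',cv2.resize(c,None,fx=3,fy=3))
E
```

```text
[510.7184623  202.09829087  37.48880483] [ 0.00181512  0.25836644 -0.96549917]
```

View pics/w2c.png

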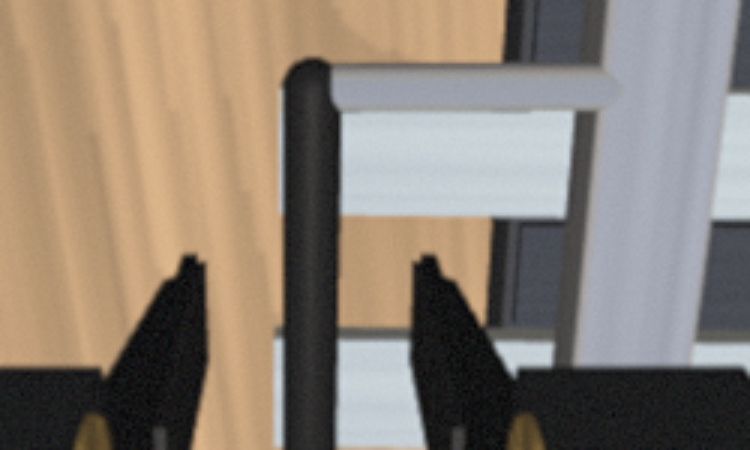

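{"name": "move_arm", "arguments": {"commands": [[[0, 0, -0.2], [0, 0, 0], 0.2], [[0, 0, 0], [0, 0, 0], 0], [[0, 0, 0], [0, 0, 0], 0], [[0, 0, 0], [0, 0, 0], 0], [[0, 0, 0], [0, 0, 0], 0], [[0, 0, 0], [0, 0, 0], 0], [[0, 0, 0.4], [0, 0, 0], 0], [[0.05, 0, 0.6], [0, 0, 0], 0], [[0, 0, 0], [0, 0, 0], 0]]}}

```text
t: 4.35
eef_pos: [511.2, 202.0, 44.2]
tcp_rot: [3.14, -0.0, 1.474]
ft_force: [6.1, -1.9, -3.1]
opening: 0.099
grip_force: 30.0
```

```bash
python3 - <<'E'
import numpy as np
# arc of rod rel. to closed: a=-0.0185+th
f=lambda a:108*np.array([-np.cos(a),np.sin(a)])
psi=np.radians(-5.7)
a0=-0.0185+10/108
A=np.linspace(a0,1.78,22)
p=np.array([f(a) for a in A]);d=np.diff(p,axis=0)/10
for x,z in d: print([round(x*np.cos(psi),2),round(x*np.sin(psi),2),round(z,2)])
E
```

```text
[np.float64(0.1), np.float64(-0.01), np.float64(0.87)]
[np.float64(0.17), np.float64(-0.02), np.float64(0.86)]
[np.float64(0.24), np.float64(-0.02), np.float64(0.84)]
[np.float64(0.31), np.float64(-0.03), np.float64(0.82)]
[np.float64(0.37), np.float64(-0.04), np.float64(0.79)]
[np.float64(0.43), np.float64(-0.04), np.float64(0.76)]
[np.float64(0.49), np.float64(-0.05), np.float64(0.72)]
[np.float64(0.55), np.float64(-0.06), np.float64(0.68)]
[np.float64(0.6), np.float64(-0.06), np.float64(0.63)]
[np.float64(0.65), np.float64(-0.07), np.float64(0.58)]
[np.float64(0.7), np.float64(-0.07), np.float64(0.53)]
[np.float64(0.74), np.float64(-0.07), np.float64(0.47)]
[np.float64(0.77), np.float64(-0.08), np.float64(0.41)]
[np.float64(0.8), np.float64(-0.08), np.float64(0.34)]
[np.float64(0.83), np.float64(-0.08), np.float64(0.27)]
[np.float64(0.85), np.float64(-0.08), np.float64(0.21)]
[np.float64(0.86), np.float64(-0.09), np.float64(0.14)]
[np.float64(0.87), np.float64(-0.09), np.float64(0.07)]
[np.float64(0.87), np.float64(-0.09), np.float64(-0.01)]
[np.float64(0.87), np.float64(-0.09), np.float64(-0.08)]
[np.float64(0.86), np.float64(-0.09), np.float64(-0.15)]
```

{"name": "move_arm", "arguments": {"commands": [[[0.1, 0, 0.9], [0, 0, 0], 0], [[0.2, 0, 0.9], [0, 0, 0], 0], [[0.25, 0, 0.85], [0, 0, 0], 0], [[0.3, 0, 0.8], [0, 0, 0], 0], [[0.35, -0.05, 0.8], [0, 0, 0], 0], [[0.45, -0.05, 0.75], [0, 0, 0], 0], [[0.5, -0.05, 0.7], [0, 0, 0], 0], [[0.55, -0.05, 0.7], [0, 0, 0], 0], [[0.6, -0.05, 0.6], [0, 0, 0], 0], [[0, 0, 0], [0, 0, 0], 0]]}}

```text
t: 5.35
eef_pos: [542.5, 198.9, 114.3]
tcp_rot: [-3.138, 0.002, 1.474]
ft_force: [-6.4, -6.0, 2.4]
opening: 0.097
grip_force: 30.0
```

{"name": "move_arm", "arguments": {"commands": [[[0.65, -0.05, 0.6], [0, 0, 0], 0], [[0.7, -0.05, 0.5], [0, 0, 0], 0], [[0.75, -0.1, 0.45], [0, 0, 0], 0], [[0.8, -0.1, 0.4], [0, 0, 0], 0], [[0.8, -0.1, 0.35], [0, 0, 0], 0], [[0.8, -0.1, 0.3], [0, 0, 0], 0], [[0.85, -0.1, 0.2], [0, 0, 0], 0], [[0.85, -0.1, 0.1], [0, 0, 0], 0], [[0.85, -0.1, 0.1], [0, 0, 0], 0], [[0, 0, 0], [0, 0, 0], 0]]}}

```text
t: 6.35
eef_pos: [614.8, 191.5, 144.3]
tcp_rot: [3.141, -0.0, 1.473]
ft_force: [-1.7, -2.2, 7.8]
opening: 0.098
grip_force: 30.0
```

{"name": "move_arm", "arguments": {"commands": [[[0.85, -0.1, 0], [0, 0, 0], 0], [[0.85, -0.1, -0.1], [0, 0, 0], 0], [[0.4, 0, -0.1], [0, 0, 0], 0], [[0, 0, 0], [0, 0, 0], 0]]}}

```text
t: 6.75
eef_pos: [635.6, 189.3, 142.2]
tcp_rot: [3.141, 0.0, 1.474]
ft_force: [-2.2, -3.1, 8.4]
opening: 0.097
grip_force: 30.0
```

{"name": "move_arm", "arguments": {"commands": [[[0.2, 0, 0], [0, 0, 0], 0], [[0, 0, 0], [0, 0, 0], 0]]}}

```text
t: 6.95
eef_pos: [635.7, 189.3, 142.2]
tcp_rot: [-3.138, 0.001, 1.474]
ft_force: [-13.1, -3.5, 12.9]
opening: 0.097
grip_force: 30.0
```

{"name": "move_arm", "arguments": {"commands": [[[0, 0, 0], [0, 0, 0], 0.35], [[0, 0, 0], [0, 0, 0], 0.35], [[0, 0, 0], [0, 0, 0], 0.35], [[0, 0, 2], [0, 0, 0], 0.35], [[0, 0, 4], [0, 0, 0], 0.35], [[-3, 0, 4], [0, 0, -8], 0.37], [[-3.5, 0, 1], [0, 0, -8], 0.37], [[-3.5, 0, 0], [0, 0, -8], 0.37], [[-3.5, 0, 0], [0, 0, -8], 0.37], [[-1, 0, 0], [0, 0, -8], 0.37]]}}

```text
t: 7.95
eef_pos: [489.4, 189.7, 252.1]
tcp_rot: [-3.142, -0.0, 0.771]
ft_force: [1.6, 0.8, 0.0]
opening: 0.369
grip_force: 0.0
```

{"name": "move_arm", "arguments": {"commands": [[[0, 0, 0], [0, 0, -8], 0.37], [[0, 0, 0], [0, 0, -8], 0.37], [[0, 0, 0], [0, 0, -8], 0.37], [[0, 0, 0], [0, 0, -8], 0.37], [[0, 0, 0], [0, 0, -8], 0.37], [[0, 0, 0], [0, 0, -8], 0.37], [[0, 0, 0], [0, 0, -2.3], 0.37], [[0, 0, 0], [0, 0, 0], 0.37]]}}

```text
t: 8.75
eef_pos: [492.2, 189.7, 251.7]
tcp_rot: [-3.142, -0.0, -0.103]
ft_force: [0.2, -0.2, 0.5]
opening: 0.372
grip_force: 0.0
```

```bash
python3 - <<'E'
from h import *
s=state();print(s['t'],s['eef_pos'],s['tcp_rot'],s['joints'],s['ft_force'])
w,cw=snap('wrist','w3.png')
E
```

```text
8.75 [492.21234455 189.67791339 251.65353234] [-3.14152874e+00 -2.38841184e-04 -1.02696251e-01] [ 2.42573814e-01  3.13391952e-01  1.74723972e+00 -2.34523608e-05
  1.08071460e+00  1.91607742e+00] [ 0.19826202 -0.23718455  0.52688195]
```

View pics/w3.png

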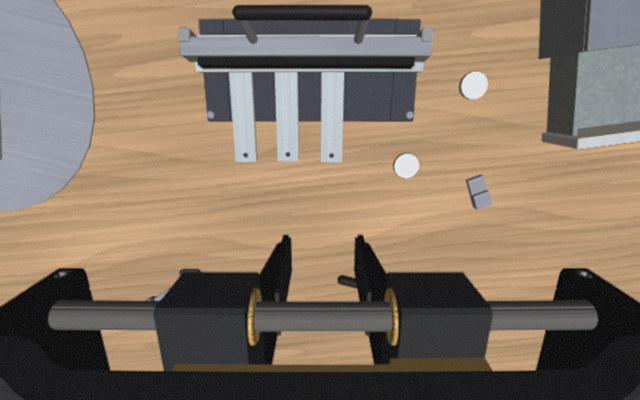

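The bar stays open on its own. The coupon front ends are at (246,161), (288,161) and (331,161), the target disc is at (474,85) and the step block at (479,192).

```bash
python3 - <<'E'
from h import *
c=camera_info('wrist');p=state()['eef_pos']
im=cv2.imread('pics/w3.png')
row=im[150].astype(int).sum(1);e=np.abs(np.diff(row));print([i for i in range(200,360) if e[i]>70])
row=im[130].astype(int).sum(1);e=np.abs(np.diff(row));print([i for i in range(200,360) if e[i]>70])
for n,(u,v,z) in {'A':(246,161,26),'B':(288,161,26),'C':(331.5,161,26),'Am':(245,155,26),'Bm':(288,155,26),'Cm':(331.5,155,26),'Aback':(242.5,75,26),'Bback':(287,75,26),'Cback':(331.5,75,26),'disc':(474,85,10),'blk':(479,192,8),'df':(545,138,71),'dfr':(640,137,71)}.items():
  q=plane(c,u,v,z);print(n,q.round(1),(q-p[:2]).round(1))
E
```

```text
[254, 255, 276, 297, 320, 341]
[232, 253, 254, 297, 342]
A [511.3 280.4] [19.2 90.7]
B [506.1 230.1] [13.9 40.4]
C [500.8 178.1] [  8.6 -11.6]
Am [518.6 280.3] [26.4 90.7]
Bm [513.3 229.1] [21.1 39.5]
Cm [508.  177.4] [ 15.8 -12.3]
Aback [608. 268.] [115.8  78.3]
Bback [602.7 218.4] [110.5  28.7]
Cback [597.6 168.9] [105.4 -20.8]
disc [571.    2.4] [  78.8 -187.3]
blk [437.7  -8.7] [ -54.5 -198.4]
df [511.  -47.9] [  18.9 -237.5]
dfr [ 502.3 -151. ] [  10.1 -340.6]
```

{"name": "move_arm", "arguments": {"commands": [[[2, -0.8, -4], [0, 0, 0], 0.37], [[2, -0.7, -4], [0, 0, 0], 0.37], [[0, 0, -4], [0, 0, 0], 0.37], [[0, 0, -4], [0, 0, 0], 0.37], [[0, 0, -3.5], [0, 0, 0], 0.37], [[0, 0, 0], [0, 0, 0], 0.37], [[0, 0, 0], [0, 0, 0], 0.37]]}}

```text
t: 9.5
eef_pos: [532.3, 174.7, 57.2]
tcp_rot: [3.141, 0.0, -0.101]
ft_force: [0.6, -0.1, -0.0]
opening: 0.369
grip_force: 0.0
```

```bash
python3 - <<'E'
from h import *
s=state();print(s['t'],s['eef_pos'],s['tcp_rot'])
w,c=snap('wrist','w4.png');p=s['eef_pos']
g=cv2.cvtColor(w,cv2.COLOR_BGR2GRAY)
for z,x in((26,505),(26,520)):
  pass
cv2.imwrite('pics/w4c.png',w[0:330,150:520])
E
```

```text
9.5 [532.27076276 174.66490378  57.21705956] [ 3.14138439e+00  4.30553349e-04 -1.01407683e-01]
```

View pics/w4c.png

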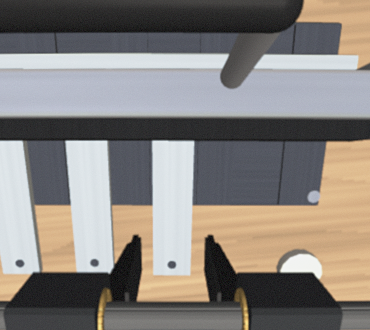

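{"name": "move_arm", "arguments": {"commands": [[[0, 0, -2.2], [0, 0, 0], 0.37], [[0, 0, -2.2], [0, 0, 0], 0.37], [[0, 0, 0], [0, 0, 0], 0.37], [[0, 0, 0], [0, 0, 0], 0], [[0, 0, 0], [0, 0, 0], 0], [[0, 0, 0], [0, 0, 0], 0], [[0, 0, 0], [0, 0, 0], 0]]}}

```text
t: 10.25
eef_pos: [532.7, 174.8, 14.1]
tcp_rot: [-3.141, -0.002, -0.102]
ft_force: [1.2, 0.5, 2.2]
opening: 0.263
grip_force: 3.0
```

{"name": "move_arm", "arguments": {"commands": [[[0, 0, 0], [0, 0, 0], 0], [[-0.5, 0.05, 0], [0, 0, 0], 0], [[-1, 0.1, 0], [0, 0, 0], 0], [[-1, 0.1, 0], [0, 0, 0], 0], [[-1, 0.1, 0], [0, 0, 0], 0], [[-1, 0.1, 0], [0, 0, 0], 0], [[0, 0, 0.5], [0, 0, 0], 0], [[0, 0, 2], [0, 0, 0], 0], [[0, 0, 3], [0, 0, 0], 0], [[0, 0, 0], [0, 0, 0], 0]]}}

```text
t: 11.25
eef_pos: [488.5, 179.5, 70.9]
tcp_rot: [-3.14, -0.005, -0.102]
ft_force: [-1.0, 0.2, -0.9]
opening: 0.256
grip_force: 30.0
```

```bash
python3 - <<'E'
from h import *
s=state();print(s['t'],s['eef_pos'],s['opening'])
w,c=snap('wrist','w5.png')
t,ct=snap('scene');cv2.imwrite('pics/j.png',np.vstack([w[:300],t[180:400]])[:, :])
E
```

```text
11.25 [488.51630782 179.47479948  70.86089776] 0.25643007236398024
```

View pics/j.png

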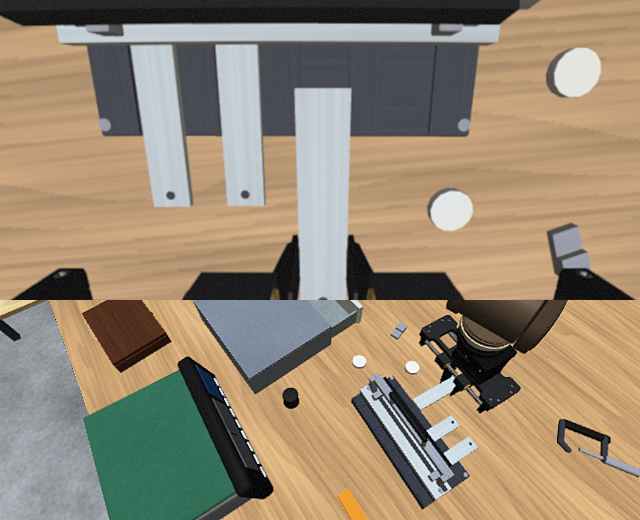

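{"name": "move_arm", "arguments": {"commands": [[[-3, 0, 0], [0, 0, 0], 0], [[-3, 0, 0], [0, 0, 0], 0], [[0, 0, 0], [0, 0, 0], 0], [[0, 0, -2.5], [0, 0, 0], 0], [[0, 0, -2.5], [0, 0, 0], 0], [[0, 0, -1.4], [0, 0, 0], 0], [[0, 0, -0.4], [0, 0, 0], 0], [[0, 0, 0], [0, 0, 0], 0]]}}

```text
t: 12.15
eef_pos: [426.8, 178.9, 0.2]
tcp_rot: [3.141, 0.001, -0.102]
ft_force: [-5.9, -2.1, 23.6]
opening: 0.256
grip_force: 41.8
```

{"name": "move_arm", "arguments": {"commands": [[[0, 0, 0.2], [0, 0, 0], 0], [[0, 0, 0], [0, 0, 0], 0.37], [[0, 0, 0], [0, 0, 0], 0.37], [[0, 0, 0], [0, 0, 0], 0.37], [[0, 0, 2], [0, 0, 0], 0.37], [[0, 0, 4], [0, 0, 0], 0.37], [[0, -1, 4], [0, 0, 0], 0.3], [[0, -4, 3], [0, 0, 0], 0.2], [[0, -4.5, 0], [0, 0, 0], 0], [[0, -4.5, 0], [0, 0, 0], 0]]}}

```text
t: 13.15
eef_pos: [427.1, 37.8, 132.7]
tcp_rot: [3.142, -0.002, -0.101]
ft_force: [0.6, -0.2, -1.3]
opening: 0.104
grip_force: 0.0
```

```bash
python3 - <<'E'
from h import *
s=state();print(s['t'],s['eef_pos'],s['tcp_rot'])
t,ct=snap('top','top1.png');cv2.imwrite('pics/top1c.png',cv2.resize(t[120:280,160:420],None,fx=3,fy=3,interpolation=cv2.INTER_CUBIC))
E
```

```text
13.15 [427.14525146  37.83406126 132.65944886] [ 3.14156771e+00 -2.39506819e-03 -1.00900366e-01]
```

View pics/top1c.png

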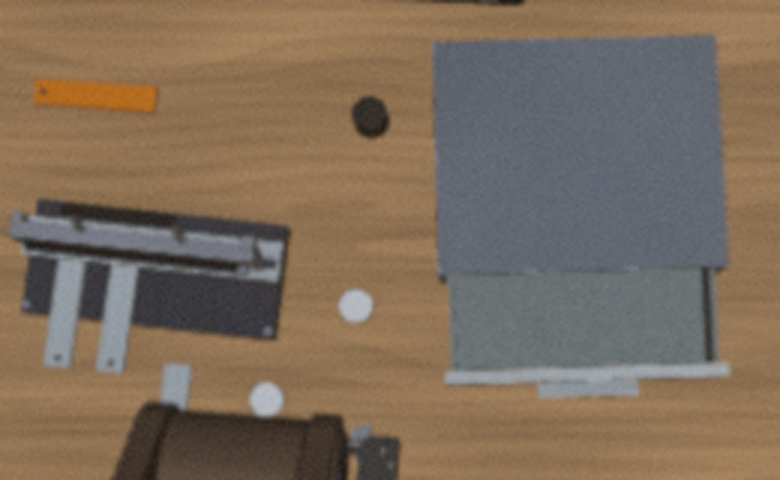

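The panel's top edge runs from crop (446,373) to (729,363), the lip is centred at (589,390), and the cabinet's front edge runs from (440,276) to (727,267).

```bash
python3 - <<'E'
from h import *
c=camera_info('top')
for n,u,v,z in [('inL',447,373,71),('inR',729,363,71),('lip',589,395,67),('cfL',440,276,78),('cfR',727,267,78),('cbL',434,43,78),('cbR',714,37,78),('C tail',177,364,6),('Ctail2',162,364,6),('Ctail3',191,366,6)]:
  print(n,plane(c,160+u/3,120+v/3,z).round(1))
E
```

```text
inL [504.  -86.9]
inR [ 512.8 -339.8]
lip [ 484.5 -213.9]
cfL [590.1 -80.5]
cfR [ 598.7 -338.3]
cbL [804.7 -73.8]
cbR [ 812.1 -331.8]
C tail [513.4 169.9]
Ctail2 [513.3 184.3]
Ctail3 [511.6 156.5]
```

{"name": "move_arm", "arguments": {"commands": [[[1.8, -4.2, 0], [0, 0, 4], 0], [[1.8, -4.2, 0], [0, 0, 3.7], 0], [[1.8, -4.2, 0], [0, 0, 0], 0], [[1.8, -4.2, 0], [0, 0, 0], 0], [[1.8, -4.2, 0], [0, 0, 0], 0], [[1.8, -4.1, 0], [0, 0, 0], 0], [[0, 0, 0], [0, 0, 0], 0], [[0, 0, 0], [0, 0, 0], 0]]}}

```text
t: 14.0
eef_pos: [534.6, -212.4, 131.0]
tcp_rot: [-3.141, 0.001, 0.031]
ft_force: [0.4, -0.6, 0.2]
opening: 0.003
grip_force: 0.0
```

{"name": "move_arm", "arguments": {"commands": [[[0, 0, -4], [0, 0, 0], 0], [[0, 0, -4], [0, 0, 0], 0], [[0, 0, -1], [0, 0, 0], 0], [[0, 0, 0], [0, 0, 0], 0], [[-1, 0, 0], [0, 0, 0], 0], [[-1, 0, 0], [0, 0, 0], 0], [[-1, -0.1, 0], [0, 0, 0], 0], [[-1, 0, 0], [0, 0, 0], 0], [[-1, -0.1, 0], [0, 0, 0], 0], [[0, 0, 0], [0, 0, 0], 0]]}}

```text
t: 15.0
eef_pos: [483.5, -214.0, 42.0]
tcp_rot: [-3.141, 0.001, 0.031]
ft_force: [0.2, -0.6, -0.3]
opening: 0.006
grip_force: 0.0
```

{"name": "move_arm", "arguments": {"commands": [[[-1, 0, 0], [0, 0, 0], 0], [[-1, -0.1, 0], [0, 0, 0], 0], [[-1, 0, 0], [0, 0, 0], 0], [[-1, 0, 0], [0, 0, 0], 0], [[-1, -0.1, 0], [0, 0, 0], 0], [[-0.9, 0, 0], [0, 0, 0], 0], [[0, 0, 0], [0, 0, 0], 0], [[0.5, 0, 2], [0, 0, 0], 0.1], [[0.5, 2, 4], [0, 0, 0], 0.2], [[0, 4, 4], [0, 0, -4], 0.3]]}}

```text
t: 16.0
eef_pos: [436.6, -161.1, 138.2]
tcp_rot: [3.141, 0.0, -0.04]
ft_force: [0.9, 1.0, 0.7]
opening: 0.201
grip_force: 0.0
```

```bash
python3 - <<'E'
from h import *
s=state();print(s['t'],s['eef_pos'],s['tcp_rot'])
t,c=snap('top','top2.png')
cv2.imwrite('pics/top2c.png',np.hstack([cv2.resize(t[170:290,165:300],None,fx=3,fy=3,interpolation=cv2.INTER_CUBIC),cv2.resize(t[170:290,295:420],None,fx=3,fy=3,interpolation=cv2.INTER_CUBIC)]))
E
```

```text
16.0 [ 436.55479885 -161.12047408  138.21674369] [ 3.14143528e+00  2.33576490e-05 -4.04090449e-02]
```

View pics/top2c.png

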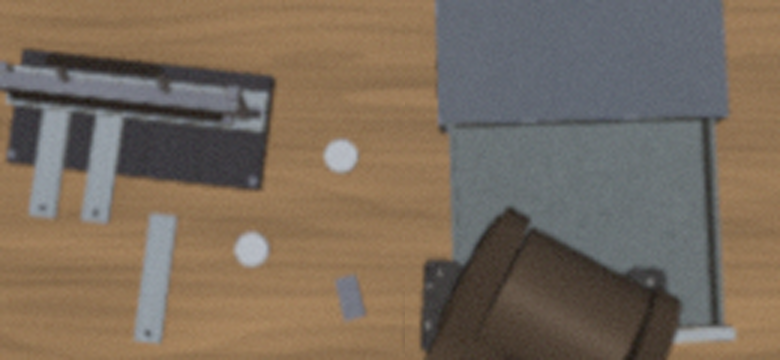

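{"name": "move_arm", "arguments": {"commands": [[[0.3, 4.2, 0], [0, 0, -3.5], 0.37], [[0.3, 4.2, 0], [0, 0, 0], 0.37], [[0.3, 4.2, 0], [0, 0, 0], 0.37], [[0.3, 4.2, 0], [0, 0, 0], 0.37], [[0.3, 4.2, 0], [0, 0, 0], 0.37], [[0.3, 4.2, 0], [0, 0, 0], 0.37], [[0, 4.2, 0], [0, 0, 0], 0.37], [[0, 4.3, 0], [0, 0, 0], 0.37], [[0, 0, 0], [0, 0, 0], 0.37], [[0, 0, 0], [0, 0, 0], 0.37]]}}

```text
t: 17.05
eef_pos: [453.6, 177.1, 136.9]
tcp_rot: [3.141, 0.001, -0.096]
ft_force: [-0.4, -0.1, -0.1]
opening: 0.37
grip_force: 0.0
```

```bash
python3 - <<'E'
from h import *
s=state();print(s['t'],s['eef_pos'],s['tcp_rot'])
c=camera_info('top')
for u,v in((163,214),(148,342)): print(plane(c,165+u/3,170+v/3,6).round(1))
w,cw=snap('wrist','w6.png')
# coupon mask in wrist: bright low-sat region
hsv=cv2.cvtColor(w,cv2.COLOR_BGR2HSV);m=((hsv[...,1]<45)&(hsv[...,2]>150)).astype(np.uint8)
n,l,st,ce=cv2.connectedComponentsWithStats(m)
for i in range(1,n):
  if st[i,4]>800: print(st[i],ce[i].round(),plane(cw,*ce[i],6).round(1))
E
```

```text
17.05 [453.55898821 177.05392282 136.89955308] [ 3.14115336e+00  5.73383460e-04 -9.63806356e-02]
[513.4 169. ]
[393.3 180.4]
[ 109    0  343    5 1069] [293.   1.] [612.5 185.6]
[ 164    6   44  137 4217] [186.  72.] [568.  282.6]
[ 231    6   38  136 4258] [250.  72.] [562.7 228.3]
[ 503   13   38   42 1223] [521.  34.] [ 5.713e+02 -1.000e-01]
[ 310  123   29  125 3380] [323. 184.] [459.4 175.9]
[405 133  35  35 954] [422. 150.] [481.8  83.9]
```

{"name": "move_arm", "arguments": {"commands": [[[0, -0.2, -4], [0, 0, 0], 0.37], [[0, 0, -4], [0, 0, 0], 0.37], [[0, 0, -3], [0, 0, 0], 0.37], [[0, 0, -2], [0, 0, 0], 0.37], [[0, 0, -0.4], [0, 0, 0], 0.37], [[0, 0, 0], [0, 0, 0], 0], [[0, 0, 0], [0, 0, 0], 0], [[0, 0, 0], [0, 0, 0], 0], [[0, 0, 0], [0, 0, 0], 0], [[0, 0, 0], [0, 0, 0], 0]]}}

```text
t: 18.1
eef_pos: [454.4, 174.5, 3.9]
tcp_rot: [-3.141, -0.001, -0.099]
ft_force: [-0.4, -2.0, 7.9]
opening: 0.253
grip_force: 30.0
```

{"name": "move_arm", "arguments": {"commands": [[[0, 0, 0], [0, 0, 0], 0.32], [[0, 0, -0.2], [0, 0, 0], 0.32], [[0, 0, 0], [0, 0, 0], 0], [[0, 0, 0], [0, 0, 0], 0], [[0, 0, 0], [0, 0, 0], 0], [[0, 0, 2], [0, 0, 0], 0], [[0, 0, 4], [0, 0, 0], 0], [[0, 0, 4], [0, 0, 0], 0], [[0, 0, 0], [0, 0, 0], 0]]}}

```text
t: 19.0
eef_pos: [455.7, 174.9, 105.0]
tcp_rot: [-3.139, -0.007, -0.099]
ft_force: [-1.1, 0.5, -0.3]
opening: 0.257
grip_force: 30.0
```

```bash
cat >> h.py <<'E'
def blobs(w,cw,z,amin=600):
    hsv=cv2.cvtColor(w,cv2.COLOR_BGR2HSV);m=((hsv[...,1]<45)&(hsv[...,2]>150)).astype(np.uint8)
    n,l,st,ce=cv2.connectedComponentsWithStats(m)
    for i in range(1,n):
        if st[i,4]>amin: print(st[i],ce[i].round(),plane(cw,*ce[i],z).round(1))
E
python3 - <<'E'
from h import *
s=state();print(s['t'],s['eef_pos'],s['tcp_rot'])
w,cw=snap('wrist','w7.png');blobs(w,cw,s['eef_pos'][2]+4)
E
```

```text
19.0 [455.69266927 174.94401174 105.03666461] [-3.13943842 -0.0065299  -0.09864786]
[ 141    0   52  152 5268] [167.  73.] [556.6 238.9]
[ 216    0   44  151 5295] [238.  73.] [553.2 205. ]
[ 522    7   42   47 1520] [542.  30.] [558.4  63.2]
[ 412  141   38   38 1158] [431. 160.] [502.9 115.3]
[ 298  145   51  156 7360] [323. 220.] [475.8 172.9]
```

{"name": "move_arm", "arguments": {"commands": [[[0.7, -3.9, 0], [0, 0, 4], 0], [[0.7, -3.9, 0], [0, 0, 3.6], 0], [[0.7, -3.9, 0], [0, 0, 0], 0], [[0.7, -3.9, 0], [0, 0, 0], 0], [[0.7, -3.9, 0], [0, 0, 0], 0], [[0.7, -3.9, 0], [0, 0, 0], 0], [[0.7, -3.9, 0], [0, 0, 0], 0], [[0.3, -3.9, 0], [0, 0, 0], 0], [[0, 0, 0], [0, 0, 0], 0], [[0, 0, 0], [0, 0, 0], 0]]}}

```text
t: 20.05
eef_pos: [505.2, -137.9, 99.6]
tcp_rot: [-3.141, 0.002, 0.032]
ft_force: [-1.7, 0.9, 0.3]
opening: 0.254
grip_force: 30.0
```

{"name": "move_arm", "arguments": {"commands": [[[0, 0, -4], [0, 0, 0], 0], [[0, 0, -2.5], [0, 0, 0], 0], [[0, 0, -1.4], [0, 0, 0], 0], [[0, 0, 0], [0, 0, 0], 0], [[0, 0, 0], [0, 0, 0], 0]]}}

```text
t: 20.55
eef_pos: [505.8, -136.6, 22.0]
tcp_rot: [-3.141, 0.001, 0.035]
ft_force: [-0.5, -0.1, -1.0]
opening: 0.255
grip_force: 30.0
```

{"name": "move_arm", "arguments": {"commands": [[[0, 0, -0.4], [0, 0, 0], 0], [[0, 0, 0], [0, 0, 0], 0], [[0, 0, 0], [0, 0, 0], 0.32], [[0, 0, 0], [0, 0, 0], 0.32], [[0, 0, 0.5], [0, 0, 0], 0.32], [[0, 0, 3], [0, 0, 0], 0.32], [[0, 0, 4], [0, 0, 0], 0.32], [[0, 0, 4], [0, 0, 0], 0.37], [[0, 3, 2], [0, 0, 0], 0.37], [[0, 4, 0], [0, 0, 0], 0.37]]}}

```text
t: 21.55
eef_pos: [507.2, -68.1, 156.5]
tcp_rot: [3.14, -0.006, 0.031]
ft_force: [1.1, 0.5, -1.1]
opening: 0.371
grip_force: 0.0
```

```bash
python3 - <<'E'
from h import *
s=state();print(s['t'],s['eef_pos'],s['tcp_rot'])
t,c=snap('top','top3.png');w,cw=snap('wrist','w8.png');blobs(w,cw,20)
E
```

```text
21.55 [507.20171578 -68.12791599 156.5423932 ] [ 3.13966591 -0.00578059  0.03120503]
[ 349    0  146   91 7263] [407.  43.] [ 635.3 -130. ]
[ 489    0  126   92 3546] [545.  44.] [ 639.2 -247.4]
[   0   21   87   49 3164] [42. 45.] [625.4 181.7]
[  83   34   79   56 1793] [134.  61.] [614.5 103.3]
[   0   75   26  107 2004] [ 10. 132.] [550.4 228. ]
[  354    93   261   186 37828] [478. 179.] [ 519.8 -209.4]
[238  98  35  35 946] [255. 115.] [ 5.718e+02 -4.000e-01]
[159 189  32  30 738] [175. 204.] [486.3  80. ]
```

{"name": "move_arm", "arguments": {"commands": [[[0.4, 4.2, 0], [0, 0, -4], 0.37], [[0.4, 4.2, 0], [0, 0, -3.6], 0.37], [[0.4, 4.2, 0], [0, 0, 0], 0.37], [[0.4, 4.2, 0], [0, 0, 0], 0.37], [[0.5, 4.2, 0], [0, 0, 0], 0.37], [[0.5, 4.2, 0], [0, 0, 0], 0.37], [[0.5, 4.2, 0], [0, 0, 0], 0.37], [[0, 0, 0], [0, 0, 0], 0.37], [[0, 0, -4], [0, 0, 0], 0.37], [[0, 0, 0], [0, 0, 0], 0.37]]}}

```text
t: 22.65
eef_pos: [535.1, 225.4, 109.9]
tcp_rot: [3.139, 0.006, -0.099]
ft_force: [0.4, -1.2, -0.3]
opening: 0.37
grip_force: 0.0
```

```bash
python3 - <<'E'
from h import *
s=state();print(s['t'],s['eef_pos'],s['tcp_rot'])
w,cw=snap('wrist','w9.png');blobs(w,cw,26)
E
```

```text
22.65 [535.0646908  225.35387764 109.88459475] [ 3.13893794  0.00603153 -0.09872607]
[   0   45   40  222 5905] [ 15. 161.] [595.1 461.4]
[  148    56   449    53 18278] [362.  84.] [623.7 187.8]
[ 573  111   38   39 1165] [592. 130.] [573.9  15.2]
[ 235  124   40  115 3751] [255. 180.] [560.8 275.5]
[ 304  124   34  115 3682] [320. 179.] [556.2 224.9]
[468 224  35  32 897] [485. 240.] [490.9  93.1]
```

{"name": "move_arm", "arguments": {"commands": [[[0.3, 0.1, -4], [0, 0, 0], 0.37], [[0, 0, -3], [0, 0, 0], 0.37], [[0, 0, -2], [0, 0, 0], 0.37], [[0, 0, 0], [0, 0, 0], 0.37], [[0, 0, 0], [0, 0, 0], 0.37]]}}

```text
t: 23.2
eef_pos: [540.8, 227.1, 24.6]
tcp_rot: [-3.141, -0.001, -0.1]
ft_force: [0.3, 0.1, -0.0]
opening: 0.371
grip_force: 0.0
```

{"name": "move_arm", "arguments": {"commands": [[[-0.2, 0, -0.55], [0, 0, 0], 0.37], [[0, 0, 0], [0, 0, 0], 0], [[0, 0, 0], [0, 0, 0], 0], [[0, 0, 0], [0, 0, 0], 0], [[0, 0, 0], [0, 0, 0], 0], [[0, 0, 0], [0, 0, 0], 0]]}}

```text
t: 23.8
eef_pos: [538.1, 227.5, 18.2]
tcp_rot: [-3.141, -0.001, -0.099]
ft_force: [-2.0, -0.7, 5.6]
opening: 0.256
grip_force: 29.9
```

{"name": "move_arm", "arguments": {"commands": [[[-0.5, 0.05, 0], [0, 0, 0], 0], [[-1, 0.1, 0], [0, 0, 0], 0], [[-1, 0.1, 0], [0, 0, 0], 0], [[-1, 0.1, 0], [0, 0, 0], 0], [[-1, 0.1, 0], [0, 0, 0], 0], [[0, 0, 0.5], [0, 0, 0], 0], [[0, 0, 2], [0, 0, 0], 0], [[0, 0, 3], [0, 0, 0], 0], [[0, 0, 3], [0, 0, 0], 0], [[0, 0, 0], [0, 0, 0], 0]]}}

```text
t: 24.8
eef_pos: [494.0, 232.4, 105.8]
tcp_rot: [-3.14, -0.004, -0.099]
ft_force: [0.0, 1.3, -0.8]
opening: 0.257
grip_force: 29.9
```

```bash
python3 - <<'E'
from h import *
s=state();print(s['t'],s['eef_pos'],s['tcp_rot'])
w,cw=snap('wrist','w10.png');blobs(w,cw,s['eef_pos'][2]+4)
t,ct=snap('top')
cv2.imwrite('pics/j2.png',np.hstack([cv2.resize(w[:320],None,fx=.75,fy=.75),cv2.resize(t[170:290,295:420],(312,240),interpolation=cv2.INTER_CUBIC)]))
E
```

```text
24.8 [493.97178852 232.39245591 105.83450629] [-3.13985252 -0.00393222 -0.09872602]
[ 142    0  487   13 4024] [409.   4.] [612.7 181.7]
[   0    8   29  204 3968] [ 11. 114.] [584.9 378.8]
[ 178   31  376   22 3957] [361.  45.] [597.9 204. ]
[ 234   52   42  141 4807] [255. 120.] [569.2 257.9]
[ 592   56   41   43 1321] [612.  77.] [572.7  85.3]
[  298    85    54   216 10579] [323. 188.] [531.7 228.1]
[ 481  180   37   36 1034] [499. 197.] [517.5 137.1]
```

View pics/j2.png

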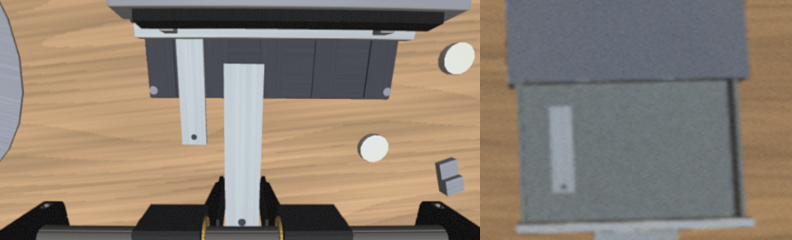

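{"name": "move_arm", "arguments": {"commands": [[[-0.1, -4.2, 0], [0, 0, 4], 0], [[-0.1, -4.2, 0], [0, 0, 3.6], 0], [[-0.1, -4.2, 0], [0, 0, 0], 0], [[-0.1, -4.2, 0], [0, 0, 0], 0], [[-0.1, -4.2, 0], [0, 0, 0], 0], [[-0.1, -4.2, 0], [0, 0, 0], 0], [[-0.1, -4.2, 0], [0, 0, 0], 0], [[-0.1, -4.2, 0], [0, 0, 0], 0], [[-0.1, -4.2, 0], [0, 0, 0], 0], [[-0.2, -4.7, 0], [0, 0, 0], 0]]}}

```text
t: 25.9
eef_pos: [480.9, -194.2, 101.2]
tcp_rot: [-3.14, 0.003, 0.034]
ft_force: [1.7, 0.2, -0.7]
opening: 0.259
grip_force: 29.9
```

{"name": "move_arm", "arguments": {"commands": [[[0, 0, 0], [0, 0, 0], 0], [[0, 0, -4], [0, 0, 0], 0], [[0, 0, -3], [0, 0, 0], 0], [[0, 0, -1], [0, 0, 0], 0], [[0, 0, 0], [0, 0, 0], 0], [[0, 0, 0], [0, 0, 0], 0]]}}

```text
t: 26.5
eef_pos: [482.2, -192.8, 23.1]
tcp_rot: [3.142, 0.0, 0.034]
ft_force: [-0.2, 0.0, -0.0]
opening: 0.258
grip_force: 29.9
```

{"name": "move_arm", "arguments": {"commands": [[[0, 0, -0.5], [0, 0, 0], 0], [[0, 0, -0.2], [0, 0, 0], 0], [[0, 0, 0], [0, 0, 0], 0]]}}

```text
t: 26.8
eef_pos: [482.1, -193.1, 15.9]
tcp_rot: [3.141, -0.0, 0.034]
ft_force: [-0.7, 0.6, -1.2]
opening: 0.258
grip_force: 29.9
```

{"name": "move_arm", "arguments": {"commands": [[[0, 0, 0], [0, 0, 0], 0.32], [[0, 0, 0], [0, 0, 0], 0.32], [[0, 0, 0.5], [0, 0, 0], 0.32], [[0, 0, 3], [0, 0, 0], 0.32], [[0, 0, 4], [0, 0, 0], 0.32], [[0, 0, 3], [0, 0, 0], 0.37], [[0.6, 4.2, 2], [0, 0, -4], 0.37], [[0.6, 4.4, 0], [0, 0, -3.6], 0.37], [[0.6, 4.4, 0], [0, 0, 0], 0.37], [[0.6, 4.4, 0], [0, 0, 0], 0.37]]}}

```text
t: 27.8
eef_pos: [506.0, -17.5, 141.4]
tcp_rot: [3.141, -0.001, -0.1]
ft_force: [1.2, -0.5, -0.2]
opening: 0.37
grip_force: 0.0
```

{"name": "move_arm", "arguments": {"commands": [[[0.5, 4.2, 0], [0, 0, 0], 0.37], [[0.5, 4.2, 0], [0, 0, 0], 0.37], [[0.5, 4.2, 0], [0, 0, 0], 0.37], [[0.5, 4.2, 0], [0, 0, 0], 0.37], [[0.5, 4.2, 0], [0, 0, 0], 0.37], [[0.6, 4.3, 0], [0, 0, 0], 0.37], [[0.6, 4.3, 0], [0, 0, 0], 0.37], [[0, 0, 0], [0, 0, 0], 0.37], [[0, 0, -4], [0, 0, 0], 0.37], [[0, 0, 0], [0, 0, 0], 0.37]]}}

```text
t: 28.8
eef_pos: [540.8, 276.0, 97.4]
tcp_rot: [3.139, 0.006, -0.098]
ft_force: [0.3, -0.6, 0.2]
opening: 0.368
grip_force: 0.0
```

```bash
python3 - <<'E'
from h import *
s=state();print(s['t'],s['eef_pos'],s['tcp_rot'])
w,cw=snap('wrist','w11.png');blobs(w,cw,26)
E
```

```text
28.8 [540.80417833 276.04280493  97.40888124] [ 3.13850645  0.00586341 -0.09845934]
[    0     0    88   295 19544] [ 36. 150.] [608.6 481.3]
[  249    53   391    58 17432] [436.  84.] [624.1 189. ]
[ 303  127   36  119 4010] [320. 184.] [560.9 275.6]
[532 230  37  33 935] [550. 246.] [491.5  96.8]
```

{"name": "move_arm", "arguments": {"commands": [[[0.1, 0.15, -3], [0, 0, 0], 0.37], [[0, 0, -3], [0, 0, 0], 0.37], [[0, 0, -1.4], [0, 0, 0], 0.37], [[0, 0, 0], [0, 0, 0], 0.37], [[0, 0, 0], [0, 0, 0], 0.37]]}}

```text
t: 29.35
eef_pos: [544.7, 278.4, 28.0]
tcp_rot: [-3.141, -0.001, -0.099]
ft_force: [-0.1, 1.0, 0.0]
opening: 0.369
grip_force: 0.0
```

{"name": "move_arm", "arguments": {"commands": [[[-0.1, 0, -0.9], [0, 0, 0], 0.37], [[0, 0, 0], [0, 0, 0], 0], [[0, 0, 0], [0, 0, 0], 0], [[0, 0, 0], [0, 0, 0], 0], [[0, 0, 0], [0, 0, 0], 0], [[0, 0, 0], [0, 0, 0], 0]]}}

```text
t: 29.95
eef_pos: [543.1, 278.5, 17.9]
tcp_rot: [-3.141, -0.0, -0.099]
ft_force: [-1.5, 0.1, 1.3]
opening: 0.261
grip_force: 29.9
```

{"name": "move_arm", "arguments": {"commands": [[[-0.5, 0.05, 0], [0, 0, 0], 0], [[-1, 0.1, 0], [0, 0, 0], 0], [[-1, 0.1, 0], [0, 0, 0], 0], [[-1, 0.1, 0], [0, 0, 0], 0], [[-1, 0.1, 0], [0, 0, 0], 0], [[0, 0, 0.5], [0, 0, 0], 0], [[0, 0, 2], [0, 0, 0], 0], [[0, 0, 3], [0, 0, 0], 0], [[0, 0, 3], [0, 0, 0], 0], [[0, 0, 0], [0, 0, 0], 0]]}}

```text
t: 30.95
eef_pos: [499.3, 283.6, 106.3]
tcp_rot: [-3.139, -0.005, -0.099]
ft_force: [-0.3, -0.6, -0.0]
opening: 0.257
grip_force: 29.9
```

```bash
python3 - <<'E'
from h import *
s=state();print(s['t'],s['eef_pos'],s['tcp_rot'])
w,cw=snap('wrist','w12.png');blobs(w,cw,s['eef_pos'][2]+4)
t,c=snap('top','top4.png')
hsv=cv2.cvtColor(t,cv2.COLOR_BGR2HSV)
m=(hsv[210:260,305:405,2]>135).astype(np.uint8);n,l,st,ce=cv2.connectedComponentsWithStats(m)
for i in range(1,n):
  if st[i,4]>30: print(st[i],plane(c,305+ce[i][0],210+ce[i][1],20).round(1))
E
```

```text
30.95 [499.34177833 283.62238391 106.27300039] [-3.13895563 -0.0048727  -0.09871751]
[    0     0    91   251 18639] [ 39. 114.] [588.7 415.7]
[ 259    0  381   13 3519] [471.   4.] [615.3 205.2]
[ 258   31  372   24 4041] [431.  45.] [599.9 223.1]
[  298    85    55   216 10589] [324. 188.] [536.9 279.3]
[ 541  181   36   35 1004] [558. 198.] [519.5 156.5]
[ 94   0   6  50 247] [ 538.3 -347.7]
[  0   4   6  46 231] [522.4 -80.6]
[ 17  13  11  37 347] [ 514.5 -137.1]
[ 37  12  11  38 348] [ 516.9 -192.5]
```

{"name": "move_arm", "arguments": {"commands": [[[-0.1, -4.2, 0], [0, 0, 4], 0], [[-0.1, -4.2, 0], [0, 0, 3.6], 0], [[-0.1, -4.2, 0], [0, 0, 0], 0], [[-0.1, -4.2, 0], [0, 0, 0], 0], [[-0.1, -4.2, 0], [0, 0, 0], 0], [[-0.1, -4.2, 0], [0, 0, 0], 0], [[-0.1, -4.2, 0], [0, 0, 0], 0], [[-0.1, -4.2, 0], [0, 0, 0], 0], [[-0.1, -4.2, 0], [0, 0, 0], 0], [[-0.2, -4.2, 0], [0, 0, 0], 0]]}}

```text
t: 32.05
eef_pos: [486.1, -138.6, 101.4]
tcp_rot: [-3.141, 0.002, 0.034]
ft_force: [0.8, 0.8, -0.4]
opening: 0.259
grip_force: 29.9
```

{"name": "move_arm", "arguments": {"commands": [[[-0.2, -4, 0], [0, 0, 0], 0], [[-0.2, -4, 0], [0, 0, 0], 0], [[0, -3.2, 0], [0, 0, 0], 0], [[0, 0, 0], [0, 0, 0], 0], [[0, 0, 0], [0, 0, 0], 0]]}}

```text
t: 32.55
eef_pos: [482.1, -249.0, 101.3]
tcp_rot: [-3.14, 0.002, 0.032]
ft_force: [-0.2, 1.0, -1.2]
opening: 0.258
grip_force: 29.9
```

{"name": "move_arm", "arguments": {"commands": [[[0, 0, -4], [0, 0, 0], 0], [[0, 0, -3], [0, 0, 0], 0], [[0, 0, -1], [0, 0, 0], 0], [[0, 0, 0], [0, 0, 0], 0], [[0, 0, 0], [0, 0, 0], 0]]}}

```text
t: 33.05
eef_pos: [483.4, -248.7, 23.4]
tcp_rot: [3.141, -0.0, 0.035]
ft_force: [0.9, 0.4, -0.2]
opening: 0.26
grip_force: 29.9
```

{"name": "move_arm", "arguments": {"commands": [[[0, 0, -0.5], [0, 0, 0], 0], [[0, 0, -0.25], [0, 0, 0], 0], [[0, 0, 0], [0, 0, 0], 0], [[0, 0, 0], [0, 0, 0], 0.32], [[0, 0, 0], [0, 0, 0], 0.32], [[0, 0, 0.5], [0, 0, 0], 0.32], [[0, 0, 3], [0, 0, 0], 0.32], [[0, 0, 4], [0, 0, 0], 0.4], [[0, 0, 4], [0, 0, 0], 0.5], [[0.6, 4, 3], [0, 0, 0], 0.5]]}}

```text
t: 34.05
eef_pos: [489.3, -211.8, 162.7]
tcp_rot: [3.139, -0.003, 0.03]
ft_force: [-0.2, 0.1, 0.0]
opening: 0.481
grip_force: 0.0
```

{"name": "move_arm", "arguments": {"commands": [[[0.6, 4.2, 2], [0, 0, 0], 0.5], [[0.6, 4.2, 0], [0, 0, 0], 0.5], [[0.6, 4.2, 0], [0, 0, 0], 0.5], [[0.6, 4.2, 0], [0, 0, 0], 0.5], [[0.6, 4.2, 0], [0, 0, 0], 0.5], [[0, 0, 0], [0, 0, 0], 0.5], [[0, 0, 0], [0, 0, 0], 0.5]]}}

```text
t: 34.75
eef_pos: [518.9, 1.3, 180.2]
tcp_rot: [3.141, -0.0, 0.036]
ft_force: [-0.3, -0.4, -0.4]
opening: 0.499
grip_force: 0.0
```

```bash
cat >> h.py <<'E'
def block(w,cw,z=8):
    hsv=cv2.cvtColor(w,cv2.COLOR_BGR2HSV);m=((hsv[...,1]<60)&(hsv[...,2]>70)).astype(np.uint8)
    n,l,st,ce=cv2.connectedComponentsWithStats(m)
    for i in range(1,n):
        if 150<st[i,4]<4000:
            r=cv2.minAreaRect(np.argwhere(l==i)[:,::-1].astype(np.float32))
            P=[plane(cw,*b,z) for b in cv2.boxPoints(r)]
            e=[P[1]-P[0],P[2]-P[1]];e.sort(key=np.linalg.norm)
            print(st[i],np.mean(P,0).round(1),[round(np.linalg.norm(v),1) for v in e],'long dir deg',round(np.degrees(np.arctan2(e[1][1],e[1][0])),1))
E
python3 - <<'E'
from h import *
s=state();print(s['t'],s['eef_pos'],s['tcp_rot'])
w,cw=snap('wrist','w13.png');blobs(w,cw,10);print();block(w,cw)
t,c=snap('top','top5.png');print();blobs(t,c,10,60);block(t,c)
E
```

```text
34.75 [518.85484394   1.3062457  180.22815441] [ 3.14132878e+00 -2.52343026e-04  3.59855995e-02]
[  414     0   226   280 55198] [529. 134.] [ 573.8 -207.3]
[   0   37  251   71 7647] [125.  67.] [623.7 195.3]
[309 114  31  32 786] [324. 129.] [571.2   2. ]
[230 196  30  28 635] [244. 210.] [483.   84.7]

[308 113  32  33 809] [570.8   1.9] [np.float64(30.9), np.float64(31.7)] long dir deg -17.4
[230 195  30  29 693] [482.7  85.2] [np.float64(31.2), np.float64(32.2)] long dir deg 178.7
[295 232  19  37 684] [435.8  19.6] [np.float64(20.0), np.float64(44.7)] long dir deg -178.5
[  48  306   85   26 1883] [334.7 281.2] [np.float64(37.6), np.float64(104.3)] long dir deg -89.0
[ 514  306   84   24 1868] [ 354.8 -291. ] [np.float64(34.8), np.float64(103.4)] long dir deg -88.7

[155  84  12  11  87] [161.  89.] [966.8 361.6]
[492 127  46  24 741] [514. 138.] [ 819.8 -697.8]
[451 180  14  18 141] [458. 188.] [ 669.2 -516.8]
[ 36 201  34  26 408] [ 55. 214.] [588.1 665.8]
[323 223  10  43 352] [327. 244.] [ 507.8 -137.6]
[343 222   9  43 350] [347. 242.] [ 511.4 -193.2]
[363 222  10  42 337]
[... 529 characters left out ...]
.6), np.float64(143.5)] long dir deg -78.4
[ 15 158  13  16 160] [737.1 793.5] [np.float64(41.5), np.float64(46.8)] long dir deg -173.9
[431 178  34  29 722] [ 656.9 -487.8] [np.float64(74.7), np.float64(105.7)] long dir deg -71.5
[163 189  93  22 866] [627.5 204.4] [np.float64(48.2), np.float64(270.0)] long dir deg -96.4
[629 192  11  44 370] [  593.9 -1079.2] [np.float64(36.0), np.float64(133.4)] long dir deg 174.6
[438 234  34  22 501] [ 506. -499.] [np.float64(61.9), np.float64(90.5)] long dir deg -73.6
[492 240  18  26 265] [ 483.6 -639.4] [np.float64(39.3), np.float64(77.1)] long dir deg -154.4
[100 300  34  20 154] [314.6 459.9] [np.float64(20.2), np.float64(108.2)] long dir deg -66.0
```

{"name": "move_arm", "arguments": {"commands": [[[1.3, 0, 0], [0, 0, 8.4], 0.5], [[1.3, 0, 0], [0, 0, 8.4], 0.5], [[1.3, 0, 0], [0, 0, 8.4], 0.5], [[1.3, 0, 0], [0, 0, 8.4], 0.5], [[0, 0, 0], [0, 0, 8.4], 0.5], [[0, 0, 0], [0, 0, 8.4], 0.5], [[0, 0, 0], [0, 0, 8.4], 0.5], [[0, 0, 0], [0, 0, 8.4], 0.5], [[0, 0, 0], [0, 0, 8.4], 0.5], [[0, 0, 0], [0, 0, 8.4], 0.5]]}}

```text
t: 35.85
eef_pos: [570.8, -1.0, 179.9]
tcp_rot: [-3.142, 0.0, 1.504]
ft_force: [0.1, 0.8, 0.2]
opening: 0.499
grip_force: 0.0
```

{"name": "move_arm", "arguments": {"commands": [[[0, 0, -4], [0, 0, 6], 0.5], [[0, 0, -4], [0, 0, 0], 0.5], [[0, 0, -3], [0, 0, 0], 0.5], [[0, 0, 0], [0, 0, 0], 0.5], [[0, 0, 0], [0, 0, 0], 0.5]]}}

```text
t: 36.35
eef_pos: [571.1, -0.4, 70.4]
tcp_rot: [-3.141, -0.0, 1.603]
ft_force: [0.9, -0.9, -0.3]
opening: 0.497
grip_force: 0.0
```

```bash
python3 - <<'E'
from h import *
s=state();print(s['t'],s['eef_pos'],s['tcp_rot'])
w,cw=snap('wrist','w14.png');blobs(w,cw,10,300);print();block(w,cw)
E
```

```text
36.35 [ 5.71137893e+02 -4.31752461e-01  7.04248892e+01] [-3.14127830e+00 -9.51061802e-06  1.60310353e+00]
[ 363    0   65  129 2229] [388.  82.] [610.1  94.6]
[ 414    0   58  103 3534] [441.  47.] [642.1 117.2]
[ 172   67   47   49 1812] [195.  91.] [482.5  85.2]
[443  80  30  27 576] [458.  93.] [656.6  89.6]
[138 171  31  27 716] [153. 184.] [447.4  20.6]
[105 173  32  28 734] [121. 187.] [423.5  18. ]
[ 303  193   43   41 1338] [324. 213.] [570.7   2.3]

[ 172   67   50   49 1945] [482.9  84.9] [np.float64(30.7), np.float64(32.3)] long dir deg 1.4
[ 105  169   68   32 1754] [435.4  19.1] [np.float64(23.0), np.float64(48.6)] long dir deg 3.6
[ 303  191   43   43 1443] [570.8   2.1] [np.float64(30.5), np.float64(32.9)] long dir deg -87.1
[ 52 306  78   3 180] [380.8 -86.6] [np.float64(2.0), np.float64(65.2)] long dir deg 2.5
[232 307 182   3 366] [572.3 -80.5] [np.float64(1.9), np.float64(147.7)] long dir deg 1.8
[517 306  77   3 176] [764.2 -74.6] [np.float64(2.0), np.float64(64.3)] long dir deg 1.1
[  48  310   84   34 1714] [ 376.2 -106.3] [np.float64(33.7), np.float64(70.6)] long dir deg 2.5
[ 230  311  186   36 3753] [ 572.9 -100.9] [np.float64(35.2), np.float64(151.6)] long dir deg 1.8
[ 515  310   83   21 1582] [768.1 -87.1] [np.float64(20.6), np.float64(69.5)] long dir deg 2.5
[107 348  34  23 497] [ 399.7 -142.4] [np.float64(24.6), np.float64(28.7)] long dir deg 19.1
[255 353 100  13 946] [ 558.3 -132.5] [np.float64(12.9), np.float64(85.0)] long dir deg 1.9
```

{"name": "move_arm", "arguments": {"commands": [[[0, 0.2, -3], [0, 0, 0], 0.5], [[0, 0, -2.5], [0, 0, 0], 0.5], [[0, 0, -1.1], [0, 0, 0], 0.5], [[0, 0, 0], [0, 0, 0], 0.5], [[0, 0, 0], [0, 0, 0], 0.5]]}}

```text
t: 36.9
eef_pos: [571.7, 2.4, 5.3]
tcp_rot: [3.14, 0.0, 1.604]
ft_force: [-0.5, 0.0, -0.1]
opening: 0.502
grip_force: 0.0
```

{"name": "move_arm", "arguments": {"commands": [[[0, 0, -0.3], [0, 0, 0], 0.3], [[0, 0, 0], [0, 0, 0], 0], [[0, 0, 0], [0, 0, 0], 0], [[0, 0, 0], [0, 0, 0], 0], [[0, 0, 0], [0, 0, 0], 0], [[0, 0, 2], [0, 0, 0], 0], [[0, 0, 4], [0, 0, 0], 0], [[0, 0, 4], [0, 0, 0], 0], [[0, 0, 2], [0, 0, 0], 0], [[0, 0, 0], [0, 0, 0], 0]]}}

```text
t: 37.9
eef_pos: [572.1, 2.6, 123.8]
tcp_rot: [3.137, 0.001, 1.605]
ft_force: [0.4, -0.5, -1.3]
opening: 0.326
grip_force: 30.0
```

{"name": "move_arm", "arguments": {"commands": [[[-1.2, -3.8, 0], [0, 0, 0], 0], [[-1.2, -3.8, 0], [0, 0, 0], 0], [[-1.2, -3.8, 0], [0, 0, 0], 0], [[-1.2, -3.8, 0], [0, 0, 0], 0], [[-1.2, -3.8, 0], [0, 0, 0], 0], [[-1.2, -3.8, 0], [0, 0, 0], 0], [[-1.2, -3.8, 0], [0, 0, 0], 0], [[-1, -3.4, 0], [0, 0, 0], 0], [[0, 0, 0], [0, 0, 0], 0], [[0, 0, 0], [0, 0, 0], 0]]}}

```text
t: 38.9
eef_pos: [476.2, -297.5, 119.8]
tcp_rot: [-3.14, -0.001, 1.603]
ft_force: [-0.5, 0.9, -0.6]
opening: 0.325
grip_force: 30.0
```

{"name": "move_arm", "arguments": {"commands": [[[0, 0, -4], [0, 0, 0], 0], [[0, 0, -3], [0, 0, 0], 0], [[0, 0, -2.5], [0, 0, 0], 0], [[0, 0, 0], [0, 0, 0], 0], [[0, 0, 0], [0, 0, 0], 0]]}}

```text
t: 39.4
eef_pos: [477.2, -296.4, 26.0]
tcp_rot: [-3.141, -0.001, 1.606]
ft_force: [0.5, 0.7, 0.4]
opening: 0.328
grip_force: 30.0
```

{"name": "move_arm", "arguments": {"commands": [[[0, 0, -0.6], [0, 0, 0], 0], [[0, 0, -0.25], [0, 0, 0], 0], [[0, 0, 0], [0, 0, 0], 0], [[0, 0, 0], [0, 0, 0], 0.42], [[0, 0, 0], [0, 0, 0], 0.42], [[0, 0, 0.5], [0, 0, 0], 0.42], [[0, 0, 3], [0, 0, 0], 0.42], [[0, 0, 4], [0, 0, 0], 0.42], [[0, 0, 4], [0, 0, 0], 0.37], [[0, 3, 3], [0, 0, -8], 0.37]]}}

```text
t: 40.4
eef_pos: [477.4, -269.4, 165.2]
tcp_rot: [3.139, 0.002, 1.463]
ft_force: [0.5, 1.2, 0.1]
opening: 0.375
grip_force: 0.0
```

{"name": "move_arm", "arguments": {"commands": [[[-0.3, 4, 0], [0, 0, -8.4], 0.37], [[-0.3, 4, 0], [0, 0, -8.4], 0.37], [[-0.3, 4, 0], [0, 0, -8.4], 0.37], [[-0.3, 4, 0], [0, 0, -8.4], 0.37], [[-0.3, 4, 0], [0, 0, -8.4], 0.37], [[-0.3, 4, 0], [0, 0, -8.4], 0.37], [[-0.3, 4, 0], [0, 0, -8.4], 0.37], [[0, 0, 0], [0, 0, -8.4], 0.37], [[0, 0, 0], [0, 0, -8.4], 0.37], [[0, 0, 0], [0, 0, -8.4], 0.37]]}}

```text
t: 41.4
eef_pos: [456.4, 8.1, 162.9]
tcp_rot: [3.141, -0.001, 0.012]
ft_force: [0.4, -0.7, 0.6]
opening: 0.374
grip_force: 0.0
```

```bash
python3 - <<'E'
from h import *
s=state();print(s['t'],s['eef_pos'],s['tcp_rot'],s['opening'])
w,cw=snap('wrist','w15.png');print();block(w,cw,11)
t,c=snap('top','top6.png');print();blobs(t[:,:420],c,20,60);
cv2.imwrite('pics/j3.png',np.hstack([w[:330],np.zeros((330,5,3),np.uint8)]))
E
```

```text
41.4 [456.44047906   8.06087069 162.91233655] [ 3.14139165e+00 -5.39654984e-04  1.23906631e-02] 0.37408949731362773

[229 141  33  33 853] [482.8  84.2] [np.float64(30.9), np.float64(31.5)] long dir deg 177.6
[301 182  21  42 827] [436.8  19.7] [np.float64(19.9), np.float64(43.7)] long dir deg -179.4
[  48  306  109   25 2358] [294.6 261.6] [np.float64(33.6), np.float64(126.0)] long dir deg -89.3
[ 254  307  139   25 3100] [297.4   5.9] [np.float64(32.6), np.float64(155.8)] long dir deg -89.3
[ 489  306  109   25 2358] [ 300.4 -248.4] [np.float64(33.5), np.float64(125.8)] long dir deg -89.4

[155  84  12  11  83] [161.  89.] [962.7 357.2]
[ 36 202  34  25 389] [ 55. 214.] [586.8 659.1]
[323 223  10  43 335] [327. 244.] [ 507.7 -137.3]
[343 222   9  42 338] [347. 242.] [ 512.1 -192.5]
[363 222   9  42 334] [367. 242.] [ 512.4 -248.7]
[380 250  11  12  99] [385. 255.] [ 474.9 -299.2]
[310 279  95  11 452] [358. 284.] [ 395.6 -221.7]
```

{"name": "move_arm", "arguments": {"commands": [[[-1, 0.6, -4], [0, 0, 0], 0.37], [[-1, 0.5, -4], [0, 0, 0], 0.37], [[0, 0, -4], [0, 0, 0], 0.37], [[0, 0, -3], [0, 0, 0], 0.37], [[0, 0, 0], [0, 0, 0], 0.37], [[0, 0, 0], [0, 0, 0], 0.37]]}}

```text
t: 42.1
eef_pos: [436.6, 18.5, 12.9]
tcp_rot: [-3.142, 0.001, 0.02]
ft_force: [-0.4, -0.2, -0.5]
opening: 0.372
grip_force: 0.0
```

```bash
python3 - <<'E'
from h import *
s=state();print(s['t'],s['eef_pos'],s['tcp_rot'],s['opening'])
w,cw=snap('wrist','w16.png');print();block(w,cw,11)
E
```

```text
42.1 [436.5868531   18.52656469  12.85146308] [-3.14156336e+00  8.82464638e-04  1.97679909e-02] 0.3719827405484945

[   0    0   63   33 1891] [554.7 158.7] [np.float64(13.9), np.float64(30.0)] long dir deg -90.3
[ 170  137   63   60 2892] [483.4  83.6] [np.float64(30.1), np.float64(32.7)] long dir deg -47.7
[ 302  211   38   75 2578] [437.   19.6] [np.float64(19.7), np.float64(45.7)] long dir deg -176.7
[  48  306  109   25 2285] [387.5 154.2] [np.float64(17.7), np.float64(67.4)] long dir deg -88.9
[255 307 136   4 275] [397.7  18. ] [np.float64(2.1), np.float64(81.4)] long dir deg -88.9
[491 306 103   4 245] [ 400.3 -116.1] [np.float64(1.9), np.float64(63.4)] long dir deg -88.8
[ 254  311  139   21 2653] [388.7  17.5] [np.float64(14.6), np.float64(83.6)] long dir deg -88.9
[ 489  310  109   57 2711] [ 377.  -122.1] [np.float64(44.8), np.float64(67.6)] long dir deg -89.6
```

Centred. Next I lower, grip and lift.

{"name": "move_arm", "arguments": {"commands": [[[0, 0.1, -1], [0, 0, 1], 0.37], [[0, 0, 0], [0, 0, 0], 0], [[0, 0, 0], [0, 0, 0], 0], [[0, 0, 0], [0, 0, 0], 0], [[0, 0, 0], [0, 0, 0], 0], [[0, 0, 0], [0, 0, 0], 0], [[0, 0, 2], [0, 0, 0], 0], [[0, 0, 4], [0, 0, 0], 0], [[0, 0, 4], [0, 0, 0], 0], [[0, 0, 1], [0, 0, 0], 0]]}}

```text
t: 43.15
eef_pos: [437.6, 19.6, 115.7]
tcp_rot: [3.141, -0.005, 0.035]
ft_force: [-0.9, -0.2, -0.8]
opening: 0.205
grip_force: 30.0
```

{"name": "move_arm", "arguments": {"commands": [[[1.4, -4, 0], [0, 0, 0], 0], [[1.4, -4, 0], [0, 0, 0], 0], [[1.4, -4, 0], [0, 0, 0], 0], [[1.4, -4, 0], [0, 0, 0], 0], [[1.4, -4, 0], [0, 0, 0], 0], [[1.4, -4, 0], [0, 0, 0], 0], [[1.4, -4, 0], [0, 0, 0], 0], [[1.2, -3.5, 0], [0, 0, 0], 0], [[0, 0, 0], [0, 0, 0], 0], [[0, 0, 0], [0, 0, 0], 0]]}}

```text
t: 44.15
eef_pos: [545.9, -295.6, 111.1]
tcp_rot: [-3.14, 0.001, 0.034]
ft_force: [0.3, 0.5, 0.2]
opening: 0.207
grip_force: 30.0
```

{"name": "move_arm", "arguments": {"commands": [[[0, 0, -4], [0, 0, 0], 0], [[0, 0, -3], [0, 0, 0], 0], [[0, 0, -1.8], [0, 0, 0], 0], [[0, 0, 0], [0, 0, 0], 0], [[0, 0, 0], [0, 0, 0], 0]]}}

```text
t: 44.65
eef_pos: [546.5, -294.6, 24.7]
tcp_rot: [-3.141, 0.0, 0.036]
ft_force: [0.8, -0.1, -0.3]
opening: 0.205
grip_force: 30.0
```

{"name": "move_arm", "arguments": {"commands": [[[0, 0, -0.5], [0, 0, 0], 0], [[0, 0, -0.2], [0, 0, 0], 0], [[0, 0, 0], [0, 0, 0], 0], [[0, 0, 0], [0, 0, 0], 0.27], [[0, 0, 0], [0, 0, 0], 0.27], [[0, 0, 0.5], [0, 0, 0], 0.27], [[0, 0, 3], [0, 0, 0], 0.27], [[0, 0, 4], [0, 0, 0], 0.27], [[0, 0, 4], [0, 0, 0], 0.3], [[0, 3, 4], [0, 0, 0], 0.4]]}}

```text
t: 45.65
eef_pos: [546.5, -267.3, 174.4]
tcp_rot: [3.14, -0.001, 0.032]
ft_force: [1.4, 0.5, 0.4]
opening: 0.338
grip_force: 0.0
```

{"name": "move_arm", "arguments": {"commands": [[[0.8, 4.1, 1], [0, 0, 7.5], 0.35], [[0.8, 4.1, 1], [0, 0, 7.5], 0.35], [[0.8, 4.1, 1], [0, 0, 7.5], 0.35], [[0.8, 4.1, 1], [0, 0, 7.5], 0.35], [[0.8, 4.1, 1], [0, 0, 7.5], 0.35], [[0.8, 4.1, 1], [0, 0, 7.5], 0.35], [[0.8, 4.1, 1], [0, 0, 7.5], 0.35], [[0.8, 4.1, 1], [0, 0, 7.5], 0.35], [[0.8, 4.1, 0], [0, 0, 7.5], 0.35], [[0.8, 4.1, 0], [0, 0, 7.5], 0.35]]}}

```text
t: 46.65
eef_pos: [626.6, 146.4, 253.4]
tcp_rot: [3.14, -0.0, 1.349]
ft_force: [-0.4, 0.2, -1.1]
opening: 0.35
grip_force: 0.0
```

{"name": "move_arm", "arguments": {"commands": [[[0.9, 4.1, 0], [0, 0, 7.6], 0.35], [[0, 0, 0], [0, 0, 0], 0.35], [[0, 0, 0], [0, 0, 0], 0.35]]}}

```text
t: 46.95
eef_pos: [635.2, 186.4, 252.4]
tcp_rot: [-3.141, 0.0, 1.477]
ft_force: [-0.3, -1.3, 0.8]
opening: 0.355
grip_force: 0.0
```

{"name": "move_arm", "arguments": {"commands": [[[0, 0.3, -4], [0, 0, 0], 0.35], [[0, 0, -4], [0, 0, 0], 0.35], [[0, 0, -2.8], [0, 0, 0], 0.35], [[0, 0, 0], [0, 0, 0], 0.35], [[0, 0, 0], [0, 0, 0], 0.35]]}}

```text
t: 47.45
eef_pos: [635.9, 187.7, 145.4]
tcp_rot: [3.141, -0.0, 1.475]
ft_force: [0.3, 0.7, 0.0]
opening: 0.347
grip_force: 0.0
```

{"name": "move_arm", "arguments": {"commands": [[[0, 0.2, -0.3], [0, 0, 0], 0.35], [[0, 0, 0], [0, 0, 0], 0], [[0, 0, 0], [0, 0, 0], 0], [[0, 0, 0], [0, 0, 0], 0], [[0, 0, 0], [0, 0, 0], 0], [[0, 0, 0], [0, 0, 0], 0]]}}

```text
t: 48.05
eef_pos: [635.7, 190.7, 141.8]
tcp_rot: [3.141, -0.0, 1.477]
ft_force: [0.4, -0.4, 3.7]
opening: 0.097
grip_force: 30.0
```

{"name": "move_arm", "arguments": {"commands": [[[-0.85, 0.1, 0.1], [0, 0, 0], 0], [[-0.85, 0.1, 0.1], [0, 0, 0], 0], [[-0.85, 0.1, 0], [0, 0, 0], 0], [[-0.85, 0.1, -0.1], [0, 0, 0], 0], [[-0.85, 0.1, -0.15], [0, 0, 0], 0], [[-0.8, 0.1, -0.25], [0, 0, 0], 0], [[-0.8, 0.1, -0.3], [0, 0, 0], 0], [[-0.8, 0.1, -0.35], [0, 0, 0], 0], [[-0.75, 0.05, -0.4], [0, 0, 0], 0], [[0, 0, 0], [0, 0, 0], 0]]}}

```text
t: 49.05
eef_pos: [560.0, 199.4, 127.1]
tcp_rot: [-3.139, 0.0, 1.477]
ft_force: [-0.4, 1.3, -0.7]
opening: 0.093
grip_force: 30.0
```

{"name": "move_arm", "arguments": {"commands": [[[-0.75, 0.1, -0.55], [0, 0, 0], 0], [[-0.7, 0.05, -0.6], [0, 0, 0], 0], [[-0.65, 0.05, -0.65], [0, 0, 0], 0], [[-0.6, 0.05, -0.75], [0, 0, 0], 0], [[-0.55, 0.05, -0.75], [0, 0, 0], 0], [[-0.45, 0.05, -0.8], [0, 0, 0], 0], [[-0.4, 0.05, -0.85], [0, 0, 0], 0], [[-0.3, 0, -0.9], [0, 0, 0], 0], [[-0.25, 0, -0.9], [0, 0, 0], 0], [[0, 0, 0], [0, 0, 0], 0]]}}

```text
t: 50.05
eef_pos: [514.2, 203.9, 58.9]
tcp_rot: [-3.14, -0.001, 1.476]
ft_force: [-1.0, 10.8, -0.6]
opening: 0.099
grip_force: 30.0
```

{"name": "move_arm", "arguments": {"commands": [[[-0.15, -0.15, -0.9], [0, 0, 0], 0], [[-0.1, 0, -0.9], [0, 0, 0], 0], [[0, 0, -0.6], [0, 0, 0], 0], [[0, 0, 0], [0, 0, 0], 0]]}}

```text
t: 50.45
eef_pos: [511.0, 202.7, 34.9]
tcp_rot: [-3.139, -0.0, 1.477]
ft_force: [-4.1, 16.1, -0.5]
opening: 0.094
grip_force: 29.9
```

{"name": "move_arm", "arguments": {"commands": [[[0, -0.1, -0.2], [0, 0, 0], 0], [[0, 0, -0.2], [0, 0, 0], 0], [[0, 0, 0], [0, 0, 0], 0]]}}

```text
t: 50.75
eef_pos: [511.0, 202.2, 31.4]
tcp_rot: [-3.139, -0.001, 1.477]
ft_force: [-5.6, 19.2, -1.3]
opening: 0.097
grip_force: 29.9
```

{"name": "move_arm", "arguments": {"commands": [[[0, 0.1, 0], [0, 0, 0], 0], [[0, 0, -0.1], [0, 0, 0], 0], [[0, 0, 0], [0, 0, 0], 0.35], [[0, 0, 0], [0, 0, 0], 0.35], [[0, 0, 0], [0, 0, 0], 0.35], [[0, 0, 2], [0, 0, 0], 0.35], [[0, 0, 4], [0, 0, 0], 0.35], [[0, 0, 4], [0, 0, 0], 0.2], [[-2, -3, 2], [0, 0, -4], 0], [[-2, -4, 2], [0, 0, -8], 0]]}}

```text
t: 51.75
eef_pos: [472.1, 131.5, 172.4]
tcp_rot: [3.14, -0.0, 1.266]
ft_force: [0.3, -1.2, 0.3]
opening: 0.153
grip_force: 0.0
```

{"name": "move_arm", "arguments": {"commands": [[[-0.4, -4, 0], [0, 0, -8], 0], [[-0.4, -4, 0], [0, 0, -8], 0], [[-0.4, -4, 0], [0, 0, -8], 0], [[-0.4, -4, 0], [0, 0, -8], 0], [[-0.4, -4, 0], [0, 0, -8], 0], [[-0.4, -4, 0], [0, 0, -8], 0], [[0, -4, 0], [0, 0, -8], 0], [[0, -4, 0], [0, 0, -8], 0], [[0, -3.2, 0], [0, 0, -6.5], 0], [[0, 0, 0], [0, 0, 0], 0]]}}

```text
t: 52.75
eef_pos: [448.4, -223.8, 171.3]
tcp_rot: [3.141, -0.0, 0.03]
ft_force: [-0.1, 0.5, 0.3]
opening: 0.004
grip_force: 0.0
```

{"name": "move_arm", "arguments": {"commands": [[[-3, 0, 0], [0, 0, 0], 0], [[-3, 0, 0], [0, 0, 0], 0], [[-2, 0, 0], [0, 0, 0], 0], [[0, 0, 0], [0, 0, 0], 0], [[0, 0, 0], [0, 0, 0], 0]]}}

```text
t: 53.25
eef_pos: [368.9, -220.4, 171.7]
tcp_rot: [3.141, -0.001, 0.037]
ft_force: [-0.5, 0.2, 0.5]
opening: 0.004
grip_force: 0.0
```

```bash
python3 - <<'E'
from h import *
s=state();print(s['t'],s['eef_pos'],s['tcp_rot'],s['opening'])
w,cw=snap('wrist','w17.png')
t,c=snap('top','top7.png')
cv2.imwrite('pics/j4.png',np.hstack([cv2.resize(w,None,fx=.6,fy=.6),cv2.resize(t[165:285,160:360],(400,240),interpolation=cv2.INTER_CUBIC)]))
E
```

```text
53.25 [ 368.90468529 -220.35958784  171.71292718] [ 3.14092712e+00 -6.62310821e-04  3.69768411e-02] 0.00371555238366013
```

View pics/j4.png

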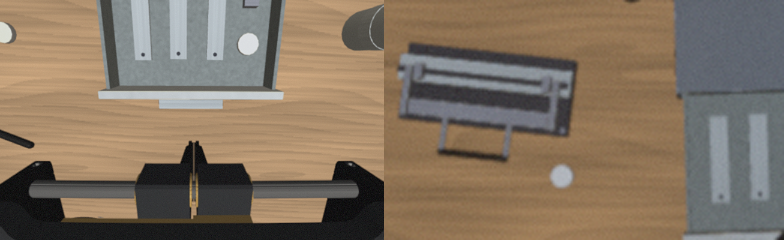

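{"name": "move_arm", "arguments": {"commands": [[[-0.4, 0, -3], [0, 0, 0], 0], [[0, 0, -4], [0, 0, 0], 0], [[0, 0, -4], [0, 0, 0], 0], [[0, 0, -1.7], [0, 0, 0], 0], [[0, 0, 0], [0, 0, 0], 0], [[0, 0, 0], [0, 0, 0], 0]]}}

```text
t: 53.95
eef_pos: [365.1, -220.4, 44.5]
tcp_rot: [-3.141, 0.0, 0.037]
ft_force: [-0.1, 0.1, -0.1]
opening: 0.003
grip_force: 0.0
```

{"name": "move_arm", "arguments": {"commands": [[[0.6, 0, 0], [0, 0, 0], 0], [[0.8, 0, 0], [0, 0, 0], 0], [[1, 0, 0], [0, 0, 0], 0], [[1, 0, 0], [0, 0, 0], 0], [[1, 0.1, 0], [0, 0, 0], 0], [[1, 0, 0], [0, 0, 0], 0], [[1, 0.1, 0], [0, 0, 0], 0], [[1, 0, 0], [0, 0, 0], 0], [[1, 0.1, 0], [0, 0, 0], 0], [[1, 0, 0], [0, 0, 0], 0]]}}

```text
t: 54.95
eef_pos: [459.2, -217.1, 44.3]
tcp_rot: [-3.141, 0.0, 0.037]
ft_force: [-1.4, 1.3, 1.4]
opening: 0.001
grip_force: 0.7
```

{"name": "move_arm", "arguments": {"commands": [[[1, 0.1, 0], [0, 0, 0], 0], [[1, 0, 0], [0, 0, 0], 0], [[1, 0, 0], [0, 0, 0], 0], [[1, 0.1, 0], [0, 0, 0], 0], [[1, 0, 0], [0, 0, 0], 0], [[1, 0, 0], [0, 0, 0], 0], [[1, 0.1, 0], [0, 0, 0], 0], [[1, 0, 0], [0, 0, 0], 0], [[0.8, 0, 0], [0, 0, 0], 0], [[0, 0, 0], [0, 0, 0], 0]]}}

```text
t: 55.95
eef_pos: [547.7, -214.5, 44.4]
tcp_rot: [3.141, -0.001, 0.037]
ft_force: [0.4, -0.1, -0.6]
opening: 0.004
grip_force: 0.0
```

{"name": "move_arm", "arguments": {"commands": [[[0.4, 0, 0], [0, 0, 0], 0], [[0.3, 0, 0], [0, 0, 0], 0], [[0.3, 0, 0], [0, 0, 0], 0], [[0.2, 0, 0], [0, 0, 0], 0], [[0, 0, 0], [0, 0, 0], 0]]}}

```text
t: 56.45
eef_pos: [558.9, -214.5, 44.5]
tcp_rot: [3.141, -0.001, 0.037]
ft_force: [-0.8, 0.4, 0.8]
opening: 0.007
grip_force: 0.0
```

Not at the stop yet, so I nudge on until the force rises.

{"name": "move_arm", "arguments": {"commands": [[[0.2, 0, 0], [0, 0, 0], 0], [[0.2, 0, 0], [0, 0, 0], 0], [[0, 0, 0], [0, 0, 0], 0]]}}

```text
t: 56.75
eef_pos: [561.2, -214.3, 44.4]
tcp_rot: [-3.141, 0.003, 0.037]
ft_force: [-9.3, -1.2, 5.2]
opening: 0.002
grip_force: 4.4
```

{"name": "move_arm", "arguments": {"commands": [[[0.1, 0, 0], [0, 0, 0], 0], [[0, 0, 0], [0, 0, 0], 0], [[-1.5, 0, 0], [0, 0, 0], 0], [[-3, 0, 0], [0, 0, 0], 0], [[-4, 0, 2], [0, 0, 0], 0], [[-2, 0, 4], [0, 0, 0], 0], [[0, -2, 4], [0, 0, 0], 0], [[0, -2, 4], [0, 0, 0], 0], [[0, 0, 0], [0, 0, 0], 0], [[0, 0, 0], [0, 0, 0], 0]]}}

```text
t: 57.75
eef_pos: [458.6, -254.7, 184.9]
tcp_rot: [3.14, -0.001, 0.036]
ft_force: [0.3, -0.0, -0.7]
opening: 0.003
grip_force: 0.0
```

```bash
python3 - <<'E'
from h import *
s=state();print(s['t'],s['eef_pos'],s['opening'])
t,c=snap('top','top8.png');w,cw=snap('scene','scene8.png')
cv2.imwrite('pics/j5.png',np.hstack([cv2.resize(t[130:290,150:420],(405,240)),cv2.resize(w[100:400,160:500],(390,344))[:240]]))
E
```

```text
57.75 [ 458.55794428 -254.67865757  184.89680305] 0.0026884910275733914
```

View pics/j5.png

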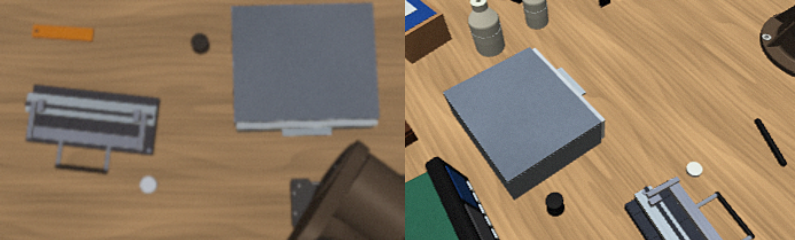

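The picture shows the drawer flush with the cabinet, with its front panel at (305,126). The bar is down on the empty holder at (92,118), and the other disc, bottles and loupe are where they were.

```bash
python3 -c "
from cell import env
print(env.job_done())"
```

```text
the job is handed in; nothing more can be done
None
```

The job is handed in at about 58 s of robot time: all three coupons, the white disc and the step block are in the drawer, the clamp bar is down on the empty holder, and the drawer is pushed shut. The last pictures show the bar down, the drawer shut and the other things in place, but I got no verdict back, and I did not see the step block again after releasing it.

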